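# Unload and reload the three-cavity forming die under a latched stop

### The job

Push in the red mushroom stop until it stays down by itself before you touch the die or anything in it, and keep it in while you work: move every formed cap from the die to the black tray, one to a pocket with its flange lying flat on the tray, and put one blank from the stack flat between the pins over each of the three cavities, whether or not it held a cap. Leave the spare blanks on their stack and the oil bottle, brush and ring gauge where they are. When all is loaded, twist the stop clockwise so that it springs up again, and let go.

Things in the scene. Friction and masses are not known exactly. Their poses are not given: they have to be found in the camera images.
- station: yellow plastic stop station, a fixed upright box 80 x 80 x 62 high on the bench; origin: centre of its underside, z up. Its yaw varies. A red mushroom head stands up out of its top
- stop (a joint): how far the mushroom head is pushed in, m: 0 = up, 0.009 = hard down on its stop, 0.007 = latched. Pushed straight down at its middle it takes 2 N to start and about 5 N at 7 mm, just past which it clicks; let go, it then stays at 0.007 by itself. It comes up only by twisting
- stop_head (a joint): twist of the mushroom head, rad, growing clockwise seen from above, 0 at rest, end stop at 0.8. Past about 0.45 the latch lets go: a spring pushes the head up (2 to 5 N; a firm grip on it holds it back until the fingers open) and, let go, it turns slowly back to 0. Light: under 0.1 N m
- stop_grip (a point): on the axis of the red round mushroom head (diameter 40) at mid-height of its upright rim, 9.5 high; moves and turns with the head. The head's top is 12.5 above this point, its underside 5.5 below. This point is 21.5 above the box top with the head up, 14.5 when latched. Under the head: stem of diameter 20, in a collar of diameter 33, 4 high, on the box
- die: steel lower die, fixed: shoe 128 (x) x 320 (y) x 18 high, on it a block 112 x 286 x 32; origin: centre of the shoe's underside; die face at +0.050. Three round cavities in a row along y, 95 apart, diameter 40, 10 deep. Round each, at (+-29.5, +-29.5) along the die's x and y, four locating pins, diameter 8, 10 high, round tops (2.7 play round a blank). Fingers fit best closing along the die's x
- cavity0 (a point): centre of the cavity at the die's -y end, at the level of the die face (z up, axes as the die)
- cavity1 (a point): centre of the middle cavity, at the level of the die face
- cavity2 (a point): centre of the cavity at the die's +y end, at the level of the die face
- cap0: formed aluminium cap, 60 g: cup of outside diameter 36, 16 deep, under a flange of diameter 56, 6 thick; 22 high in all. Origin: centre of the cup's underside, z up through the flange. It stands cup down in cavity 0, raised by the knock-out so that the flange's underside is 6 above the die face. Any of the three like caps may be absent
- cap1: as cap0, in cavity 1
- cap2: as cap0, in cavity 2
- blank0: round flat aluminium blank, diameter 70, 6 thick, 62 g; origin: centre of its underside. Five alike lie in one stack on the pallet
- blank1: as blank0
- blank2: as blank0
- blank3: as blank0
- blank4: as blank0
- pallet: fixed grey plate 120 x 120 x 12 under the stack of blanks; origin: centre of its underside. Four pins of diameter 8 rise 8 above it at (+-29.5, +-29.5) along its x and y, beside the two lowest blanks
- tray: black plastic tray, loose, 190 x 190 x 26 high, 0.5 kg; origin: centre of its underside. Four round pockets of diameter 46, 20 deep, at (+-45, +-45) along its x and y. A cap stands cup down in a pocket with its flange on the tray's top face (the cap's origin is then 10 above the tray's origin)
- oil: white bottle of drawing oil with an orange cap, diameter 60, 170 high, loose, at the right near the robot; origin: centre of its underside; not to be disturbed
- brush: hand brush with a light wooden handle lying beyond the die, loose; not to be disturbed
- gauge: dark steel ring gauge, diameter 80, 18 high, lying beyond the tray, loose; not to be disturbed
Mind the look-alikes: they are no part of the job. Leave any orange look-alike of the blank4 alone.

How it is judged (in metres and radians):
On the way, in this order (a step that is already met when the one before it is completed fails the run):
1. the stop is pushed in and stays latched with the fingers off it (value of joint stop above 0.005 m and contact force between the fingers and stop_head below 0.3 N), for 0.2 s.
2. with the stop still in, all caps stand in the tray and each cavity has one blank lying flat over it (value of joint stop above 0.005 m and x of cap0 in the frame of tray between -0.075 and 0.075 m and y of cap0 in the frame of tray between -0.075 and 0.075 m and z of cap0 in the frame of tray between 0.0065 and 0.0135 m and angle between each of cap0, cap1, cap2's own z axis and vertical below 0.12 rad and x of cap1 in the frame of tray between -0.075 and 0.075 m and y of cap1 in the frame of tray between -0.075 and 0.075 m and z of cap1 in the frame of tray between 0.0065 and 0.0135 m and x of cap2 in the frame of tray between -0.075 and 0.075 m and y of cap2 in the frame of tray between -0.075 and 0.075 m and z of cap2 in the frame of tray between 0.0065 and 0.0135 m and distance between any of blank0, blank1, blank2, blank3, blank4 and cavity0 below 0.006 m and distance between any of blank0, blank1, blank2, blank3, blank4 and cavity1 below 0.006 m and distance between any of blank0, blank1, blank2, blank3, blank4 and cavity2 below 0.006 m and (horizontal distance between blank0 and pallet below 0.02 m or distance between blank0 and cavity0 below 0.006 m or distance between blank0 and cavity1 below 0.006 m or distance between blank0 and cavity2 below 0.006 m) and (horizontal distance between blank1 and pallet below 0.02 m or distance between blank1 and cavity0 below 0.006 m or distance between blank1 and cavity1 below 0.006 m or distance between blank1 and cavity2 below 0.006 m) and (horizontal distance between blank2 and pallet below 0.02 m or distance between blank2 and cavity0 below 0.006 m or distance between blank2 and cavity1 below 0.006 m or distance between blank2 and cavity2 below 0.006 m) and (horizontal distance between blank3 and pallet below 0.02 m or distance between blank3 and cavity0 below 0.006 m or distance between blank3 and cavity1 below 0.006 m or distance between blank3 and cavity2 below 0.006 m) and (horizontal distance between blank4 and pallet below 0.02 m or distance between blank4 and cavity0 below 0.006 m or distance between blank4 and cavity1 below 0.006 m or distance between blank4 and cavity2 below 0.006 m) and angle between each of blank0, blank1, blank2, blank3, blank4's own z axis and vertical below 0.06 rad), for 0.2 s.
At the end, for the whole second after the job is handed in: Stop up (2 mm); each cap in a tray pocket, flange on the tray (within 3.5 mm, tilt under 0.12 rad); one blank over each cavity (its underside's centre within 6 mm of the cavity point); other blanks within 20 mm of the pallet centre; all blanks flat (0.06 rad); all at rest (value of joint stop below 0.002 m and x of cap0 in the frame of tray between -0.075 and 0.075 m and y of cap0 in the frame of tray between -0.075 and 0.075 m and z of cap0 in the frame of tray between 0.0065 and 0.0135 m and angle between each of cap0, cap1, cap2's own z axis and vertical below 0.12 rad and x of cap1 in the frame of tray between -0.075 and 0.075 m and y of cap1 in the frame of tray between -0.075 and 0.075 m and z of cap1 in the frame of tray between 0.0065 and 0.0135 m and x of cap2 in the frame of tray between -0.075 and 0.075 m and y of cap2 in the frame of tray between -0.075 and 0.075 m and z of cap2 in the frame of tray between 0.0065 and 0.0135 m and distance between any of blank0, blank1, blank2, blank3, blank4 and cavity0 below 0.006 m and distance between any of blank0, blank1, blank2, blank3, blank4 and cavity1 below 0.006 m and distance between any of blank0, blank1, blank2, blank3, blank4 and cavity2 below 0.006 m and (horizontal distance between blank0 and pallet below 0.02 m or distance between blank0 and cavity0 below 0.006 m or distance between blank0 and cavity1 below 0.006 m or distance between blank0 and cavity2 below 0.006 m) and (horizontal distance between blank1 and pallet below 0.02 m or distance between blank1 and cavity0 below 0.006 m or distance between blank1 and cavity1 below 0.006 m or distance between blank1 and cavity2 below 0.006 m) and (horizontal distance between blank2 and pallet below 0.02 m or distance between blank2 and cavity0 below 0.006 m or distance between blank2 and cavity1 below 0.006 m or distance between blank2 and cavity2 below 0.006 m) and (horizontal distance between blank3 and pallet below 0.02 m or distance between blank3 and cavity0 below 0.006 m or distance between blank3 and cavity1 below 0.006 m or distance between blank3 and cavity2 below 0.006 m) and (horizontal distance between blank4 and pallet below 0.02 m or distance between blank4 and cavity0 below 0.006 m or distance between blank4 and cavity1 below 0.006 m or distance between blank4 and cavity2 below 0.006 m) and angle between each of blank0, blank1, blank2, blank3, blank4's own z axis and vertical below 0.06 rad and linear speed of each of cap0, cap1, cap2, blank0, blank1, blank2, blank3, blank4 below 0.02 m/s); the robot touches nothing.
It fails at once if the fingers touch the die or a cap while the stop is not pushed in (value of joint stop below 0.005 m and (contact force between the fingers and die above 0.5 N or contact force between the fingers and cap0 above 0.5 N or contact force between the fingers and cap1 above 0.5 N or contact force between the fingers and cap2 above 0.5 N)).
It fails at once if the oil bottle, the brush or the ring gauge is moved by more than 30 mm (distance of any of oil, brush, gauge from where it was at the start of the episode above 0.03 m).
Of cap0, cap1, cap2 only 1 to 3 are there at a start; the rules pass over those that are not, and their reading is None.
At some moment in a run one of tray may be knocked a few centimetres aside while the robot is not near it.
It also fails if it takes over 210 s, if anything falls off the work surface, if the arm or the gripper's body presses on something with over 40 N, if the wrist force passes 120 N, or if a joint passes its speed limit or range.

### The arm

A 6-joint arm with a two-finger parallel gripper is mounted at the origin on the work surface. World frame = base frame: x ahead of the robot, y to its left, z up, the work surface at z = 0. Lengths are in m, angles in degrees, forces in N, time in s.
With the tool pointing down it reaches from about 0.4 to 0.825 m from the base axis. Payload 7 kg.
Tool frame: the origin (TCP) lies between the finger pads; the fingertips stand 22 mm ahead of it and the grasp point (between the pads) lies 3 mm ahead of it; z points along the fingers, y is the line along which they close (so a half turn about z gives the same grasp; the last joint's range is limited). The gripper opens to 88 mm and grips with 3 to 60 N. Pads are 19 mm wide; open, the fingers measure 130 mm over their backs; the gripper's body (78 mm by 193 mm) begins 47 mm behind the grasp point.
Start: joints at [93.226, 20.546, 0.682, 0, -70.136, -16.507], TCP at [0.155, 0.657, 0.249] pointing down, gripper open.
Joint ranges: [-176.03, 176.03], [-82.01, 121.73], [-58.28, 71.71], [-173.87, 95.51], [-174.79, -0.11], [-173.66, 173.66]. Speed limits (degrees/s): [136.94, 136.94, 172.46, 180, 180, 180].

### API

Orientations are given as [roll, pitch, yaw] about the fixed x, y, z axes, in that order (R = Rz(yaw) Ry(pitch) Rx(roll)).
In Python, from plant import r, vision gives the robot as it stands.
- The arm moves only by the shell command python3 -m pendant 'ROWS' [FORCE]. ROWS is JSON, a list that holds one entry, the list of rows, each a list of 7 numbers: the shift along the tool's x, y, z scaled (see below), then the turn, a rotation vector about the tool's x, y, z scaled (see below), then the opening, from -1 (shut) to 1 (fully open). In form: [[[x, y, z, wx, wy, wz, fingers], ...]]. A call has exactly 8 rows; each row shifts and turns the commanded pose from where the row before left it, along the tool's axes as they then stand; what a row does not reach is not made up. The controller multiplies each number of a shift by 20 mm and each number of a turn by 4 degrees. A row lasts 1/10 s, in which the tool goes at most 50 mm and 8.59 degrees, less where a joint would pass 70% of its speed; a pose out of reach is approached as far as the arm can. A call with a number of a shift or a turn outside -1 to 1 is refused whole. A call with a gripper value outside its range is refused whole. The fingers move at their own pace and stop on an object; FORCE is the grip in N (left out, the last holds). Time passes only in rows, so rows that do not move let the fingers close, or fill a call up. It gives the time, the measured TCP pose, the force, the opening and the grip force at its end, in the units of the state.
- r.get_state(): the state, without advancing time (a new reading comes with each control period).
- vision.capture(name): name is "scene" or "top"; returns a dict with "frame" (420x560x3 uint8, blue, green, red), "depth" (420x560 float32, m along the optical axis (not along the pixel's ray), 0 where there is no reading), "camera_matrix" (3x3 intrinsics, pixels), "k1" (the pictures are not rectified: a ray, as slopes to the right and down, at radius r is drawn at 1 + k1 r^2 times it, then the intrinsics apply), "extrinsics" (4x4, takes a point from world to camera coordinates). Camera axes: x right, y up, looking along -z (the intrinsics and any distortion apply to the point x, -y, -z); pixel columns grow to the right and rows downward; lengths in m; the calibration is good to about 2 mm. A picture is of the moment at which its call begins.
- r.close_job(): hands the job in; it is judged then, once.
The state is a dict: "time_s": time; "joints": joint angles; "qd": joint speeds; "joint_torque": joint torques, N m; "tcp_pos": TCP position; "eef_rot": TCP orientation; "contact_force": force on the tool from outside, world axes, zero at the start; "moment": the same for the moment, N m; "gripper_width": finger opening in m; "gripper_force": force on a finger pad.
Only numpy, scipy, OpenCV 4.12 (cv2) and the standard library are available. Lean on these libraries where they do the work, as an engineer would, in place of code of your own. Each camera call takes 0.05 s, during which the arm holds its last target. There are 200 camera calls.

## Working session

There is one attempt and no reset: what is moved stays moved. The work goes in short steps, Python scripts to look and compute and a shell command to move; the robot and the scene stay as the last step left them, time stands still between calls to the robot, and variables do not carry over. Pictures are saved under pics/ and viewed, at most 14 in all, crops included, and the job is handed in when it is done.

```bash
ls; mkdir -p pics
python3 - <<'E'
from plant import r,vision
import cv2,numpy as np
print(r.get_state())
for n in("scene","top"):
    c=vision.capture(n); cv2.imwrite(f"pics/{n}0.png",c["frame"]); print(n,c["camera_matrix"],c["k1"],c["extrinsics"])
    np.savez(f"{n}0.npz",**c)
E
```

```text
pics
{'time_s': 0.0, 'joints': array([ 9.32249812e+01,  2.05894903e+01,  6.32881404e-01, -1.95486771e-02,
       -7.01356249e+01, -1.65054217e+01]), 'qd': array([ 0.01599429, -0.02769457, -0.07054731, -0.06688778, -0.0710612 ,
       -0.02594551]), 'joint_torque': array([ 1.11887985e-03, -5.82712805e+01,  2.93059409e+01,  6.99733749e+00,
        6.94596136e-03, -1.58343018e-04]), 'tcp_pos': array([0.15499916, 0.65649004, 0.24763963]), 'eef_rot': array([ 1.79906345e+02, -8.58686118e-03, -1.32870909e+01]), 'contact_force': array([0.39143062, 0.08463836, 0.62841324]), 'moment': array([-0.00871012, -0.03863791, -0.0120171 ]), 'gripper_force': 0.0, 'gripper_width': 0.08773303509699067}
scene [[500.86874752   0.         271.60232582]
 [  0.         500.86874752 205.60060171]
 [  0.           0.           1.        ]] 0.042746254750664514 [[-0.71990995  0.69397506 -0.0113259   0.40632384]
 [-0.39405445 -0.39523885  0.82976342  0.12903503]
 [ 0.57135869  0.60181797  0.55800034 -1.96406574]
 [ 0.          0.          0.          1.        ]]
top [[432.14298295   0.         277.75475538]
 [  0.         432.14298295 207.88688087]
 [  0.           0.           1.        ]] 0.012516001661995327 [[-0.01283321 -0.99980589 -0.01494949 -0.02066463]
 [ 0.99332686 -0.01446094  0.11442303 -0.53879684]
 [-0.11461701 -0.01338131  0.99331963 -1.14407437]
 [ 0.          0.          0.          1.        ]]
```

View pics/scene0.png

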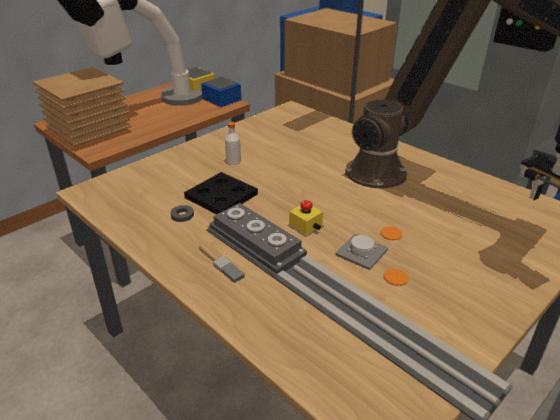

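View pics/top0.png

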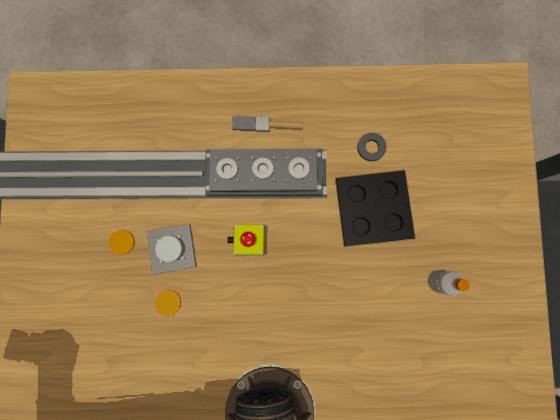

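Seen: caps/cavities at top (227,168), (263,168), (299,168); stop at (248,240); blank stack at (169,249); tray at (375,207); gauge at (371,147); brush at (267,124); oil at (452,284). Look-alikes: orange discs at (121,242) and (168,302). I want the silver stack on the pallet, so I leave those. I'll measure and check a close crop.

```bash
cat > h.py <<'E'
import cv2,numpy as np
from plant import r,vision
def cap(n): return vision.capture(n)
def rays(c,uv):
    K=c["camera_matrix"];k=c["k1"];uv=np.atleast_2d(uv).astype(float)
    d=np.stack([(uv[:,0]-K[0,2])/K[0,0],(uv[:,1]-K[1,2])/K[1,1]],1); s=d.copy()
    for _ in range(8): s=d/(1+k*(s**2).sum(1,keepdims=True))
    E=c["extrinsics"];R=E[:3,:3]
    dirs=np.c_[s[:,0],-s[:,1],-np.ones(len(s))]@R
    return -R.T@E[:3,3],dirs
def onz(c,uv,z):
    o,d=rays(c,uv); return o+d*((z-o[2])/d[:,2])[:,None]
def cloud(c):
    v,u=np.mgrid[0:420,0:560]; o,d=rays(c,np.c_[u.ravel(),v.ravel()])
    return (o+d*c["depth"].reshape(-1,1)).reshape(420,560,3)
def blobs(m,amin=30):
    n,l,s,ce=cv2.connectedComponentsWithStats(m.astype(np.uint8))
    return [(l==i,s[i],ce[i]) for i in range(1,n) if s[i,4]>=amin]
E
python3 - <<'E'
from h import *
c=dict(np.load("top0.npz")); P=cloud(c)
f=c["frame"]; hsv=cv2.cvtColor(f,cv2.COLOR_BGR2HSV)
for n,(u,v) in dict(c0=(227,168),c0r=(219,168),c1=(263,168),c1r=(255,168),c2=(299,168),c2r=(291,168),die=(245,185),stack=(169,249),pal=(152,262),red=(248,240),yel=(260,252),tray=(375,207),table=(300,260)).items(): print(n,P[v,u].round(4),f[v,u])
H,S,V=hsv[...,0],hsv[...,1],hsv[...,2]
red=((H<6)|(H>174))&(S>150)&(V>80); 
for m,s,ce in blobs(red): print("red",s,ce)
yel=(H>24)&(H<36)&(S>170)
for m,s,ce in blobs(yel,60):print("yel",s,ce,cv2.minAreaRect(np.argwhere(m)[:,::-1].astype(np.float32)))
Z=P[...,2]
a=f[130:320,100:430]; cv2.imwrite("pics/crop1.png",cv2.resize(a,None,fx=2.4,fy=2.4,interpolation=cv2.INTER_CUBIC))
E
```

```text
c0 [0.6443 0.1061 0.0622] [166 177 182]
c0r [0.6407 0.1247 0.081 ] [168 178 182]
c1 [0.6427 0.0096 0.0627] [164 174 181]
c1r [0.6395 0.0299 0.0795] [163 174 180]
c2 [ 0.6407 -0.0865  0.0647] [164 175 181]
c2r [ 0.6386 -0.065   0.0767] [165 175 182]
die [0.5962 0.0573 0.0699] [106 113 117]
stack [0.4308 0.2631 0.0442] [171 182 182]
pal [0.3968 0.3185 0.0091] [120 130 135]
red [0.4498 0.0481 0.0944] [ 29  39 184]
yel [0.4194 0.0195 0.0621] [155 186 181]
tray [ 0.5376 -0.2925  0.0257] [38 41 42]
table [ 0.3969 -0.087  -0.0025] [ 85 141 179]
red [241 232  14  14 132] [247.66666667 238.72727273]
yel [234 225  30  30 652] [248.87576687 239.54447853] ((248.5, 239.5), (29.0, 29.0), 90.0)
```

View pics/crop1.png

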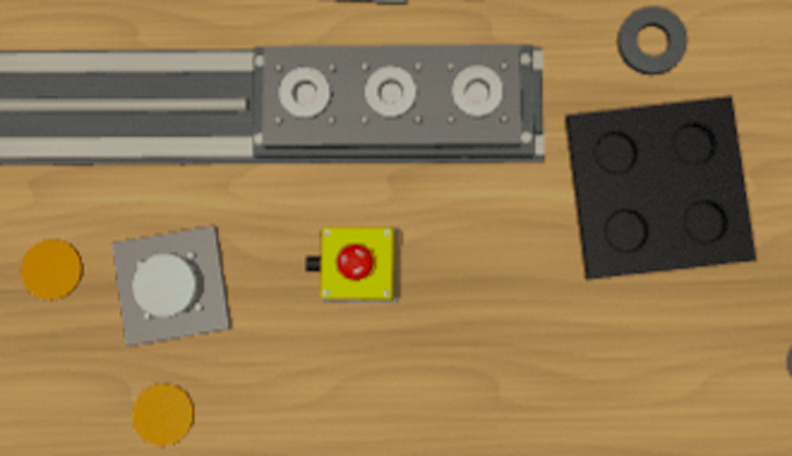

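The crop shows three silver ringed caps at (305,92), (391,92) and (477,92). The silver stack on the grey pallet is at (165,285), the red head at (355,262), the tray pockets are empty, and the two orange discs lie off the pallet. So the choice stands. Next I measure the poses.

```bash
cat >> h.py <<'E'
def circ(m):
    k=max(cv2.findContours(m.astype(np.uint8),cv2.RETR_EXTERNAL,cv2.CHAIN_APPROX_NONE)[0],key=cv2.contourArea)
    return cv2.fitEllipse(k)
def trayfind(c,z=.026):
    f=c["frame"].astype(int); V=f.max(2); m=(V<62)
    best=None
    for b,s,ce in blobs(cv2.morphologyEx(m.astype(np.uint8),cv2.MORPH_OPEN,np.ones((3,3))),800):
        k=max(cv2.findContours(b.astype(np.uint8),cv2.RETR_EXTERNAL,cv2.CHAIN_APPROX_NONE)[0],key=cv2.contourArea)
        w=onz(c,k[:,0,:],z)[:,:2].astype(np.float32); R=cv2.minAreaRect(w)
        if abs(R[1][0]-.19)<.03 and abs(R[1][1]-.19)<.03: best=R
    return best
def seeblanks(c,box,zr,s):
    P=cloud(c);m=np.zeros((420,560),bool);u0,v0,u1,v1=box;m[v0:v1,u0:u1]=1
    V=c["frame"].min(2); m&=(P[...,2]>zr[0])&(P[...,2]<zr[1])&(V>s); return m,P
E
python3 - <<'E'
from h import *
c=dict(np.load("top0.npz")); s=dict(np.load("scene0.npz")); P=cloud(c)
Z=P[...,2]
die=(slice(150,186),slice(240,250)); print("die z", np.median(Z[180:186,215:310]), "table",np.median(Z[260:300,220:400]),np.median(Z[330:340,350:420]),np.median(Z[100:110,100:400]),"sd",Z[180:186,215:310].std())
print("tray z",np.median(Z[200:215,368:380]),"pal",np.median(Z[262:268,152:185]))
V=c["frame"].min(2)
for n,(u,v) in dict(c0=(227,168),c1=(263,168),c2=(299,168)).items():
    m=np.zeros((420,560),bool); m[v-16:v+16,u-16:u+16]=V[v-16:v+16,u-16:u+16]>140
    b=max(blobs(m),key=lambda t:t[1][4])[0]; e=circ(b); w=onz(c,e[0],.082); zt=np.median(Z[b]); print(n,e,w.round(4),zt)
m=np.zeros((420,560),bool); m[230:268,150:188]=V[230:268,150:188]>150
b=max(blobs(m),key=lambda t:t[1][4])[0]; e=circ(b); print("stack",e,onz(c,e[0],.042).round(4),np.median(Z[b]))
print("stop",onz(c,[247.7,238.9],.094).round(4), "stn",onz(c,[248.5,239.5],.062).round(4))
print("tray",trayfind(c))
E
```

```text
die z 0.06790888533880979 table -0.0003232292344490517 -0.0007806717459115653 9.864745043042245e-05 sd 0.04734788424484299
tray z 0.02582246391128018 pal 0.011850901263627645
c0 ((226.2305908203125, 167.76744079589844), (19.31011390686035, 19.99703598022461), 87.1756591796875) [[0.6408 0.1055 0.082 ]] 0.07906964434591113
c1 ((262.1612548828125, 167.4936065673828), (19.434104919433594, 19.962533950805664), 91.25995635986328) [[0.64   0.0109 0.082 ]] 0.07898921883777321
c2 ((298.4681396484375, 167.38267517089844), (19.410158157348633, 19.865230560302734), 113.50104522705078) [[ 0.6388 -0.0845  0.082 ]] 0.07903587546192603
stack ((167.50656127929688, 248.3836212158203), (24.28181266784668, 25.633756637573242), 27.404800415039062) [[0.4326 0.2677 0.042 ]] 0.04180751964069018
stop [[0.4526 0.0488 0.094 ]] stn [[0.4524 0.0494 0.062 ]]
tray ((0.5361518859863281, -0.29061517119407654), (0.18627619743347168, 0.18993514776229858), 5.60267448425293)
```

```bash
R='0'; python3 -m pendant '[[[0,0,0,0,0,1,-1],[0,0,0,0,0,1,-1],[0,0,0,0,0,1,-1],[0,0,0,0,0,1,-1],[0,0,0,0,0,1,-1],[0,0,0,0,0,1,-1],[0,0,0,0,0,1,-1],[0,0,0,0,0,1,-1]]]' 20 
python3 -m pendant '[[[0,0,0,0,0,1,-1],[0,0,0,0,0,1,-1],[0,0,0,0,0,1,-1],[0,0,0,0,0,1,-1],[0,0,0,0,0,1,-1],[0,0,0,0,0,1,-1],[0,0,0,0,0,1,-1],[0,0,0,0,0,1,-1]]]'
python3 -m pendant '[[[0,0,0,0,0,1,-1],[0,0,0,0,0,1,-1],[0,0,0,0,0,1,-1],[0,0,0,0,0,0.17,-1],[0,0,0,0,0,0,-1],[0,0,0,0,0,0,-1],[0,0,0,0,0,0,-1],[0,0,0,0,0,0,-1]]]'
```

```text
time_s: 0.9
tcp_pos: [0.155, 0.6567, 0.248]
eef_rot: [180.0, -0.0, -45.4]
contact_force: [0.2, -0.9, -0.2]
gripper_width: 0.0291
gripper_force: 0.0
time_s: 1.7
tcp_pos: [0.155, 0.6566, 0.248]
eef_rot: [180.0, -0.1, -77.5]
contact_force: [0.6, 0.1, 0.0]
gripper_width: 0.0005
gripper_force: 0.0
time_s: 2.5
tcp_pos: [0.1551, 0.6569, 0.2485]
eef_rot: [180.0, -0.0, -89.9]
contact_force: [-0.5, 0.0, -0.5]
gripper_width: 0.0004
gripper_force: 0.0
```

```bash
python3 -m pendant '[[[0.95,-0.465,0.15,0,0,0,-1],[0.95,-0.465,0.15,0,0,0,-1],[0.95,-0.465,0.15,0,0,0,-1],[0.95,-0.465,0.15,0,0,0,-1],[0.95,-0.465,0.15,0,0,0,-1],[0.95,-0.465,0.15,0,0,0,-1],[0.95,-0.465,0.15,0,0,0,-1],[0.95,-0.465,0.15,0,0,0,-1]]]' |grep -E "tcp|contact"
python3 -m pendant '[[[0.95,-0.465,0.15,0,0,0,-1],[0.95,-0.465,0.15,0,0,0,-1],[0.95,-0.465,0.15,0,0,0,-1],[0.95,-0.465,0.15,0,0,0,-1],[0.95,-0.465,0.15,0,0,0,-1],[0.95,-0.465,0.15,0,0,0,-1],[0.95,-0.465,0.15,0,0,0,-1],[0.95,-0.465,0.15,0,0,0,-1]]]' |grep -E "tcp|contact"
python3 -m pendant '[[[0.95,-0.465,0.15,0,0,0,-1],[0.95,-0.465,0.15,0,0,0,-1],[0.95,-0.465,0.15,0,0,0,-1],[0.95,-0.465,0.15,0,0,0,-1],[0.95,-0.465,0.15,0,0,0,-1],[0.95,-0.465,0.15,0,0,0,-1],[0.95,-0.465,0.15,0,0,0,-1],[0.95,-0.465,0.15,0,0,0,-1]]]' |grep -E "tcp|contact"
python3 -m pendant '[[[0.95,-0.465,0.15,0,0,0,-1],[0.95,-0.465,0.15,0,0,0,-1],[0.95,-0.465,0.15,0,0,0,-1],[0.95,-0.465,0.15,0,0,0,-1],[0.95,-0.465,0.15,0,0,0,-1],[0.95,-0.465,0.15,0,0,0,-1],[0,0,0,0,0,0,-1],[0,0,0,0,0,0,-1]]]'
```

```text
tcp_pos: [0.2299, 0.5042, 0.2246]
contact_force: [0.6, -0.5, 0.0]
tcp_pos: [0.3048, 0.3515, 0.2004]
contact_force: [-0.4, 1.2, 0.5]
tcp_pos: [0.379, 0.1995, 0.1764]
contact_force: [1.5, 0.4, -0.2]
time_s: 5.7
tcp_pos: [0.4344, 0.0862, 0.1584]
eef_rot: [180.0, -0.0, -90.1]
contact_force: [0.7, -0.6, 0.4]
gripper_width: 0.0005
gripper_force: 0.0
```

```bash
python3 -m pendant '[[[0.9,-0.45,0,0,0,0,-1],[0.97,-0.46,0,0,0,0,-1],[0,0,0.8,0,0,0,-1],[0,0,0.8,0,0,0,-1],[0,0,0.2,0,0,0,-1],[0,0,0,0,0,0,-1],[0,0,0,0,0,0,-1],[0,0,0,0,0,0,-1]]]' |grep -E "tcp|contact"
python3 -m pendant '[[[0,0,0.15,0,0,0,-1],[0,0,0.15,0,0,0,-1],[0,0,0.1,0,0,0,-1],[0,0,0.1,0,0,0,-1],[0,0,0.05,0,0,0,-1],[0,0,0,0,0,0,-1],[0,0,0,0,0,0,-1],[0,0,0,0,0,0,-1]]]' |grep -E "tcp|contact"
```

```text
tcp_pos: [0.4531, 0.0502, 0.1233]
contact_force: [-0.8, 0.2, 1.2]
tcp_pos: [0.4526, 0.0496, 0.1115]
contact_force: [0.2, 0.0, 0.8]
```

```bash
python3 -m pendant '[[[0,0,0.05,0,0,0,-1],[0,0,0.05,0,0,0,-1],[0,0,0,0,0,0,-1],[0,0,0,0,0,0,-1],[0,0,0,0,0,0,-1],[0,0,0,0,0,0,-1],[0,0,0,0,0,0,-1],[0,0,0,0,0,0,-1]]]' |grep -E "tcp|contact"
python3 -c "
from h import *
c=cap('scene');cv2.imwrite('pics/s1.png',cv2.resize(c['frame'][130:270,220:400],None,fx=4,fy=4,interpolation=cv2.INTER_CUBIC))"
```

```text
tcp_pos: [0.4527, 0.0497, 0.1096]
contact_force: [-0.6, -1.3, 5.0]
```

View pics/s1.png

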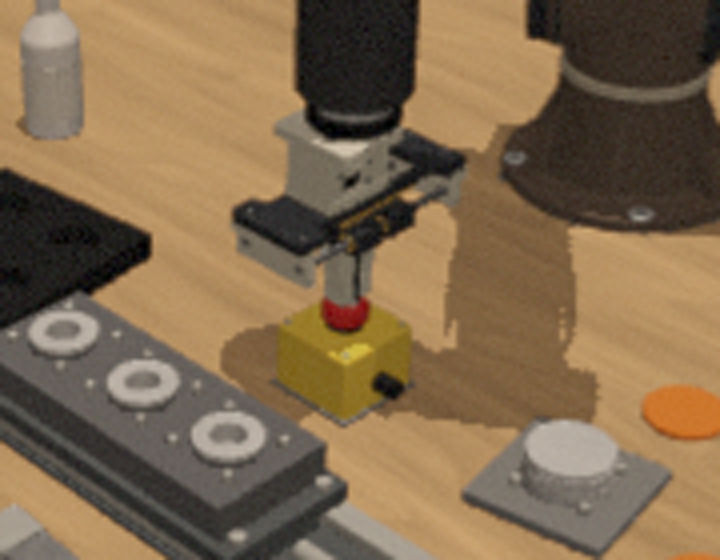

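The picture shows the closed fingers on the middle of the red head, at (346,305). I push on to the hard stop, then lift.

```bash
python3 -m pendant '[[[0,0,0.05,0,0,0,-1],[0,0,0.05,0,0,0,-1],[0,0,0,0,0,0,-1],[0,0,0,0,0,0,-1],[0,0,0,0,0,0,-1],[0,0,0,0,0,0,-1],[0,0,0,0,0,0,-1],[0,0,0,0,0,0,-1]]]' |grep -E "tcp|contact"
python3 -m pendant '[[[0,0,0.03,0,0,0,-1],[0,0,0.0,0,0,0,-1],[0,0,0,0,0,0,-1],[0,0,0,0,0,0,-1],[0,0,0,0,0,0,-1],[0,0,0,0,0,0,-1],[0,0,0,0,0,0,-1],[0,0,0,0,0,0,-1]]]' |grep -E "tcp|contact"
```

```text
tcp_pos: [0.4529, 0.0497, 0.1089]
contact_force: [-6.7, -0.9, 21.2]
tcp_pos: [0.453, 0.0497, 0.1088]
contact_force: [-8.9, -0.9, 27.2]
```

```bash
python3 -m pendant '[[[0,0,-0.3,0,0,0,-1],[0,0,-1,0,0,0,-1],[0,0,-1,0,0,0,-1],[0,0,-1,0,0,0,-1],[0,0,0,0,0,0,1],[0.5,-0.8,0,0,0,0,1],[0.8,-1,0,0,0,0,1],[0.9,-1,0,0,0,0,1]]]' |grep -E "tcp|contact"
python3 -m pendant '[[[0.9,-1,0,0,0,0,1],[0.9,-1,0,0,0,0,1],[0.9,-1,0,0,0,0,1],[0.9,-1,0,0,0,0,1],[0.9,-1,0,0,0,0,1],[0,-0.5,0,0,0,0,1],[0,0,0,0,0,0,1],[0,0,0,0,0,0,1]]]' |grep -E "tcp|contact|wid"
python3 - <<'E'
from h import *
c=cap('top');P=cloud(c); print(trayfind(c))
hsv=cv2.cvtColor(c['frame'],cv2.COLOR_BGR2HSV);H,S,V=cv2.split(hsv)
m=((H<6)|(H>174))&(S>150)&(V>80);m[:225]=0;m[255:]=0;m[:,:235]=0
print(m.sum(),[np.median(x) for x in (P[m][:,2],cloud(dict(np.load('top0.npz')))[m][:,2])])
E
```

```text
tcp_pos: [0.5089, 0.0056, 0.1722]
contact_force: [0.4, 0.6, -0.3]
tcp_pos: [0.618, -0.0837, 0.172]
contact_force: [-0.2, -0.1, 0.3]
gripper_width: 0.0864
((0.5360451340675354, -0.290509432554245), (0.18556790053844452, 0.18934571743011475), 5.62735652923584)
130 [np.float64(0.08705162582065962), np.float64(0.09437208627887961)]
```

The stop is latched: the head top fell from 94.4 to 87.1 mm. Now the cap nearest the tray.

```bash
python3 -m pendant '[[[0,-0.5,0,0,0,0,1],[0.05,-0.54,0.5,0,0,0,1],[0,0,1,0,0,0,1],[0,0,1,0,0,0,1],[0,0,0.8,0,0,0,1],[0,0,0.4,0,0,0,1],[0,0,0.25,0,0,0,1],[0,0,0,0,0,0,1]]]' 20 |grep -E "tcp|contact"
python3 -m pendant '[[[0,0,0,0,0,0,-0.2],[0,0,0,0,0,0,-0.2],[0,0,0,0,0,0,-0.2],[0,0,0,0,0,0,-0.2],[0,0,0,0,0,0,-0.2],[0,0,0,0,0,0,-0.2],[0,0,0,0,0,0,-0.2],[0,0,0,0,0,0,-0.2]]]' 20|grep -E "tcp|contact|grip"
```

```text
tcp_pos: [0.6396, -0.0851, 0.0934]
contact_force: [-0.4, -0.2, 0.1]
tcp_pos: [0.6398, -0.0851, 0.0943]
contact_force: [-1.5, 1.3, 3.5]
gripper_width: 0.055
gripper_force: 20.0
```

```bash
python3 -m pendant '[[[0,0,-0.3,0,0,0,-0.2],[0,0,-1,0,0,0,-0.2],[0,0,-1,0,0,0,-0.2],[0,0,-1,0,0,0,-0.2],[0,0,0,0,0,0,-0.2],[0,0,0,0,0,0,-0.2],[0.4,0,0,0,0,0,-0.2],[0.8,0,0,0,0,0,-0.2]]]' |grep -E "tcp|contact|grip"
cat > tray.py <<'E'
from h import *
c=cap('top');t=trayfind(c);print(t)
for uv in((356.3,193.3),(388.7,190),(361,226),(394,222)): print(onz(c,uv,.026).round(4))
a=np.deg2rad(t[2]); a=a-np.pi/2 if a>np.pi/4 else a
for x,y in((45,45),(45,-45),(-45,45),(-45,-45)): print(x,y,(np.array(t[0])+np.array([np.cos(a)*x-np.sin(a)*y,np.sin(a)*x+np.cos(a)*y])/1e3).round(4))
E
python3 tray.py
```

```text
tcp_pos: [0.6391, -0.1092, 0.1589]
contact_force: [0.5, -0.5, -1.8]
gripper_width: 0.055
gripper_force: 20.0
((0.536190927028656, -0.2904698848724365), (0.18555225431919098, 0.18958042562007904), 5.523664951324463)
[[ 0.576  -0.2431  0.026 ]]
[[ 0.5838 -0.3315  0.026 ]]
[[ 0.4864 -0.2527  0.026 ]]
[[ 0.496  -0.3421  0.026 ]]
45 45 [ 0.5767 -0.2413]
45 -45 [ 0.5853 -0.3309]
-45 45 [ 0.4871 -0.25  ]
-45 -45 [ 0.4957 -0.3396]
```

```bash
python3 -m pendant '[[[0.925,0.227,0,0,0,0,-0.2],[0.925,0.227,0,0,0,0,-0.2],[0.925,0.227,0,0,0,0,-0.2],[0.925,0.227,0,0,0,0,-0.2],[0.925,0.227,0,0,0,0,-0.2],[0.925,0.227,0,0,0,0,-0.2],[0.925,0.227,0,0,0,0,-0.2],[0.925,0.227,0,0,0,0,-0.2]]]' |grep -E "tcp"
python3 -m pendant '[[[0.925,0.227,0,0,0,0,-0.2],[0.925,0.227,0,0,0,0,-0.2],[0.925,0.227,0,0,0,0,-0.2],[0.925,0.227,0,0,0,0,-0.2],[0,0,0,0,0,0,-0.2],[0,0,1,0,0,0,-0.2],[0,0,1,0,0,0,-0.2],[0,0,1,0,0,0,-0.2]]]' |grep -E "tcp"
python3 -m pendant '[[[0,0,0.5,0,0,0,-0.2],[0,0,0.4,0,0,0,-0.2],[0,0,0.4,0,0,0,-0.2],[0,0,0.4,0,0,0,-0.2],[0,0,0.3,0,0,0,-0.2],[0,0,0,0,0,0,-0.2],[0,0,0,0,0,0,-0.2],[0,0,0,0,0,0,-0.2]]]' |grep -E "tcp|contact|grip"
```

```text
tcp_pos: [0.6028, -0.259, 0.16]
tcp_pos: [0.5853, -0.3314, 0.0995]
tcp_pos: [0.5856, -0.3313, 0.0605]
contact_force: [-0.3, 0.8, -0.4]
gripper_width: 0.055
gripper_force: 20.0
```

```bash
python3 -m pendant '[[[0,0,0.2,0,0,0,-0.2],[0,0,0.15,0,0,0,-0.2],[0,0,0.1,0,0,0,-0.2],[0,0,0.1,0,0,0,-0.2],[0,0,0,0,0,0,-0.2],[0,0,0,0,0,0,-0.2],[0,0,0,0,0,0,-0.2],[0,0,0,0,0,0,-0.2]]]' |grep -E "tcp|contact|grip"
```

```text
tcp_pos: [0.5853, -0.3312, 0.049]
contact_force: [-0.4, 0.3, -0.6]
gripper_width: 0.055
gripper_force: 20.0
```

```bash
python3 -m pendant '[[[0,0,0,0,0,0,0.5],[0,0,0,0,0,0,0.5],[0,0,0,0,0,0,0.5],[0,0,-0.3,0,0,0,0.5],[0,0,-1,0,0,0,0.5],[0,0,-1,0,0,0,1],[0,0,-1,0,0,0,1],[0,0,-1,0,0,0,1]]]' |grep -E "tcp|contact|grip"
python3 -m pendant '[[[0,0,-1,0,0,0,1],[-0.95,-0.15,0,0,0,0,1],[-0.95,-0.15,0,0,0,0,1],[-0.95,-0.15,0,0,0,0,1],[-0.95,-0.15,0,0,0,0,1],[-0.95,-0.15,0,0,0,0,1],[-0.95,-0.15,0,0,0,0,1],[-0.95,-0.15,0,0,0,0,1]]]' |grep -E "tcp"
python3 -m pendant '[[[-0.95,-0.15,0,0,0,0,1],[-0.95,-0.15,0,0,0,0,1],[-0.95,-0.15,0,0,0,0,1],[-0.95,-0.15,0,0,0,0,1],[-0.95,-0.15,0,0,0,0,1],[-0.95,-0.15,0,0,0,0,1],[-0.95,-0.15,0,0,0,0,1],[-0.95,-0.15,0,0,0,0,1]]]' |grep -E "tcp"
python3 -m pendant '[[[-0.95,-0.15,0,0,0,0,1],[-0.95,-0.15,0,0,0,0,1],[-0.95,-0.15,0,0,0,0,1],[0,0,0.4,0,0,0,1],[0,0,0.6,0,0,0,1],[0,0,0.6,0,0,0,1],[0,0,0,0,0,0,1],[0,0,0,0,0,0,1]]]' |grep -E "tcp|cont|grip"
python3 tray.py
```

```text
tcp_pos: [0.5853, -0.3312, 0.1364]
contact_force: [0.7, 0.0, 0.3]
gripper_width: 0.0838
gripper_force: 0.0
tcp_pos: [0.6061, -0.1968, 0.1549]
tcp_pos: [0.6299, -0.0448, 0.1549]
tcp_pos: [0.6387, 0.0102, 0.1222]
contact_force: [-0.4, 0.8, -0.3]
gripper_width: 0.0877
gripper_force: 0.0
((0.5359311103820801, -0.29109445214271545), (0.18558520078659058, 0.18828126788139343), 5.747236728668213)
[[ 0.576  -0.2431  0.026 ]]
[[ 0.5838 -0.3315  0.026 ]]
[[ 0.4864 -0.2527  0.026 ]]
[[ 0.496  -0.3421  0.026 ]]
45 45 [ 0.5762 -0.2418]
45 -45 [ 0.5852 -0.3314]
-45 45 [ 0.4867 -0.2508]
-45 -45 [ 0.4957 -0.3404]
```

```bash
python3 -m pendant '[[[-0.04,-0.09,0.3,0,0,0,1],[0,0,0.5,0,0,0,1],[0,0,0.33,0,0,0,1],[0,0,0.18,0,0,0,1],[0,0,0,0,0,0,1],[0,0,0,0,0,0,-0.2],[0,0,0,0,0,0,-0.2],[0,0,0,0,0,0,-0.2]]]' 20 |grep -E "tcp|contact"
python3 -m pendant '[[[0,0,0,0,0,0,-0.2],[0,0,0,0,0,0,-0.2],[0,0,0,0,0,0,-0.2],[0,0,0,0,0,0,-0.2],[0,0,0,0,0,0,-0.2],[0,0,0,0,0,0,-0.2],[0,0,0,0,0,0,-0.2],[0,0,0,0,0,0,-0.2]]]' 20|grep -E "tcp|contact|grip"
python3 -m pendant '[[[0,0,-0.3,0,0,0,-0.2],[0,0,-0.9,0,0,0,-0.2],[0,0,-1,0,0,0,-0.2],[0,0,-1,0,0,0,-0.2],[0,0,0,0,0,0,-0.2],[0,0,0,0,0,0,-0.2],[0,0,0,0,0,0,-0.2],[0,0,0,0,0,0,-0.2]]]' |grep -E "tcp|contact|grip"
```

```text
tcp_pos: [0.641, 0.0117, 0.0971]
contact_force: [-0.6, 0.0, -0.3]
tcp_pos: [0.6409, 0.0117, 0.097]
contact_force: [0.2, 0.5, 3.1]
gripper_width: 0.0552
gripper_force: 20.0
tcp_pos: [0.6402, 0.0115, 0.1597]
contact_force: [0.7, -0.7, -0.5]
gripper_width: 0.0553
gripper_force: 20.0
```

```bash
python3 -m pendant '[[[0.907,0.229,0,0,0,0,-0.2],[0.907,0.229,0,0,0,0,-0.2],[0.907,0.229,0,0,0,0,-0.2],[0.907,0.229,0,0,0,0,-0.2],[0.907,0.229,0,0,0,0,-0.2],[0.907,0.229,0,0,0,0,-0.2],[0.907,0.229,0,0,0,0,-0.2],[0.907,0.229,0,0,0,0,-0.2]]]' |grep -E "tcp"
python3 -m pendant '[[[0.907,0.229,0,0,0,0,-0.2],[0.907,0.229,0,0,0,0,-0.2],[0.907,0.229,0,0,0,0,-0.2],[0.907,0.229,0,0,0,0,-0.2],[0.907,0.229,0,0,0,0,-0.2],[0.907,0.229,0,0,0,0,-0.2],[0,0,0.6,0,0,0,-0.2],[0,0,1,0,0,0,-0.2]]]' |grep -E "tcp"
python3 tray.py
python3 -m pendant '[[[0,0,1,0,0,0,-0.2],[0,0,0.8,0,0,0,-0.2],[0,0,0.5,0,0,0,-0.2],[0,0,0.4,0,0,0,-0.2],[0,0,0.3,0,0,0,-0.2],[0,0,0.2,0,0,0,-0.2],[0,0,0,0,0,0,-0.2],[0,0,0,0,0,0,-0.2]]]' |grep -E "tcp|contact|grip"
```

```text
tcp_pos: [0.6039, -0.1351, 0.1609]
tcp_pos: [0.5774, -0.2435, 0.1293]
((0.5362684726715088, -0.2986862361431122), (0.18367214500904083, 0.1745000034570694), 4.9647417068481445)
[[ 0.576  -0.2431  0.026 ]]
[[ 0.5838 -0.3315  0.026 ]]
[[ 0.4864 -0.2527  0.026 ]]
[[ 0.496  -0.3421  0.026 ]]
45 45 [ 0.5772 -0.25  ]
45 -45 [ 0.585  -0.3396]
-45 45 [ 0.4875 -0.2577]
-45 -45 [ 0.4953 -0.3474]
tcp_pos: [0.5772, -0.2424, 0.0652]
contact_force: [-0.2, 0.9, 0.5]
gripper_width: 0.055
gripper_force: 20.0
```

```bash
python3 -m pendant '[[[0,0,0.2,0,0,0,-0.2],[0,0,0.2,0,0,0,-0.2],[0,0,0.2,0,0,0,-0.2],[0,0,0.1,0,0,0,-0.2],[0,0,0.1,0,0,0,-0.2],[0,0,0,0,0,0,-0.2],[0,0,0,0,0,0,-0.2],[0,0,0,0,0,0,-0.2]]]' |grep -E "tcp|contact|grip"
python3 -m pendant '[[[0,0,0,0,0,0,0.5],[0,0,0,0,0,0,0.5],[0,0,0,0,0,0,0.5],[0,0,-0.3,0,0,0,0.5],[0,0,-1,0,0,0,0.5],[0,0,-1,0,0,0,1],[0,0,-1,0,0,0,1],[0,0,-1,0,0,0,1]]]' |grep -E "tcp|contact|grip"
python3 -m pendant '[[[0,0,-1,0,0,0,1],[-0.9,-0.17,0,0,0,0,1],[-0.9,-0.17,0,0,0,0,1],[-0.9,-0.17,0,0,0,0,1],[-0.9,-0.17,0,0,0,0,1],[-0.9,-0.17,0,0,0,0,1],[-0.9,-0.17,0,0,0,0,1],[-0.9,-0.17,0,0,0,0,1]]]' |grep -E "tcp"
python3 -m pendant '[[[-0.9,-0.17,0,0,0,0,1],[-0.9,-0.17,0,0,0,0,1],[-0.9,-0.17,0,0,0,0,1],[-0.9,-0.17,0,0,0,0,1],[-0.9,-0.17,0,0,0,0,1],[-0.9,-0.17,0,0,0,0,1],[-0.9,-0.17,0,0,0,0,1],[-0.9,-0.17,0,0,0,0,1]]]' |grep -E "tcp"
python3 -m pendant '[[[-0.9,-0.17,0,0,0,0,1],[-0.9,-0.17,0,0,0,0,1],[-0.9,-0.17,0,0,0,0,1],[-0.9,-0.17,0,0,0,0,1],[0,0,0.6,0,0,0,1],[0,0,0.6,0,0,0,1],[0,0,0,0,0,0,1],[0,0,0,0,0,0,1]]]' |grep -E "tcp|cont|grip"
python3 tray.py
```

```text
tcp_pos: [0.5768, -0.2424, 0.0489]
contact_force: [-2.0, 1.0, 3.0]
gripper_width: 0.055
gripper_force: 20.0
tcp_pos: [0.5769, -0.2424, 0.136]
contact_force: [0.0, 0.1, 0.1]
gripper_width: 0.0837
gripper_force: 0.0
tcp_pos: [0.6008, -0.1156, 0.1553]
tcp_pos: [0.628, 0.0292, 0.1547]
tcp_pos: [0.6408, 0.099, 0.1301]
contact_force: [-0.5, -0.2, 0.2]
gripper_width: 0.0874
gripper_force: 0.0
((0.5359577536582947, -0.29095715284347534), (0.18564464151859283, 0.1885446161031723), 5.740197658538818)
[[ 0.576  -0.2431  0.026 ]]
[[ 0.5838 -0.3315  0.026 ]]
[[ 0.4864 -0.2527  0.026 ]]
[[ 0.496  -0.3421  0.026 ]]
45 45 [ 0.5762 -0.2417]
45 -45 [ 0.5852 -0.3312]
-45 45 [ 0.4867 -0.2507]
-45 -45 [ 0.4957 -0.3402]
```

```bash
python3 -m pendant '[[[-0.33,-0.03,0.3,0,0,0,1],[0,0,0.6,0,0,0,1],[0,0,0.5,0,0,0,1],[0,0,0.25,0,0,0,1],[0,0,0.05,0,0,0,1],[0,0,0,0,0,0,1],[0,0,0,0,0,0,-0.2],[0,0,0,0,0,0,-0.2]]]' 20 |grep -E "tcp|contact"
python3 -m pendant '[[[0,0,0,0,0,0,-0.2],[0,0,0,0,0,0,-0.2],[0,0,0,0,0,0,-0.2],[0,0,0,0,0,0,-0.2],[0,0,0,0,0,0,-0.2],[0,0,0,0,0,0,-0.2],[0,0,0,0,0,0,-0.2],[0,0,0,0,0,0,-0.2]]]' 20|grep -E "tcp|contact|grip"
python3 -m pendant '[[[0,0,-0.3,0,0,0,-0.2],[0,0,-0.9,0,0,0,-0.2],[0,0,-1,0,0,0,-0.2],[0,0,-1,0,0,0,-0.2],[0,0,0,0,0,0,-0.2],[0,0,0,0,0,0,-0.2],[0,0,0,0,0,0,-0.2],[0,0,0,0,0,0,-0.2]]]' |grep -E "tcp|contact|grip"
python3 tray.py | head -1
```

```text
tcp_pos: [0.6421, 0.1064, 0.0972]
contact_force: [-0.2, 0.4, 0.8]
tcp_pos: [0.6419, 0.1063, 0.0969]
contact_force: [-1.5, -0.6, 3.2]
gripper_width: 0.0549
gripper_force: 20.0
tcp_pos: [0.6413, 0.1061, 0.1597]
contact_force: [-0.5, -0.8, -1.0]
gripper_width: 0.055
gripper_force: 20.0
((0.5360772013664246, -0.29101794958114624), (0.18556976318359375, 0.1889266073703766), 5.639992713928223)
```

```bash
python3 -m pendant '[[[0.895,0.387,0,0,0,0,-0.2],[0.895,0.387,0,0,0,0,-0.2],[0.895,0.387,0,0,0,0,-0.2],[0.895,0.387,0,0,0,0,-0.2],[0.895,0.387,0,0,0,0,-0.2],[0.895,0.387,0,0,0,0,-0.2],[0.895,0.387,0,0,0,0,-0.2],[0.895,0.387,0,0,0,0,-0.2]]]' |grep -E "tcp"
python3 -m pendant '[[[0.895,0.387,0,0,0,0,-0.2],[0.895,0.387,0,0,0,0,-0.2],[0.895,0.387,0,0,0,0,-0.2],[0.895,0.387,0,0,0,0,-0.2],[0.895,0.387,0,0,0,0,-0.2],[0.895,0.387,0,0,0,0,-0.2],[0.895,0.387,0,0,0,0,-0.2],[0.895,0.387,0,0,0,0,-0.2]]]' |grep -E "tcp"
python3 -m pendant '[[[0.895,0.387,0,0,0,0,-0.2],[0.895,0.387,0,0,0,0,-0.2],[0.895,0.387,0,0,0,0,-0.2],[0.895,0.387,0,0,0,0,-0.2],[0,0,0,0,0,0,-0.2],[0,0,1,0,0,0,-0.2],[0,0,1,0,0,0,-0.2],[0,0,0,0,0,0,-0.2]]]' |grep -E "tcp"
python3 - <<'E'
from h import *
c=cap('top'); cv2.imwrite('pics/t2.png',cv2.resize(c['frame'][130:310,200:440],None,fx=3,fy=3,interpolation=cv2.INTER_CUBIC))
E
```

```text
tcp_pos: [0.5793, -0.0385, 0.1609]
tcp_pos: [0.5174, -0.1816, 0.1608]
tcp_pos: [0.4854, -0.2515, 0.1185]
```

View pics/t2.png

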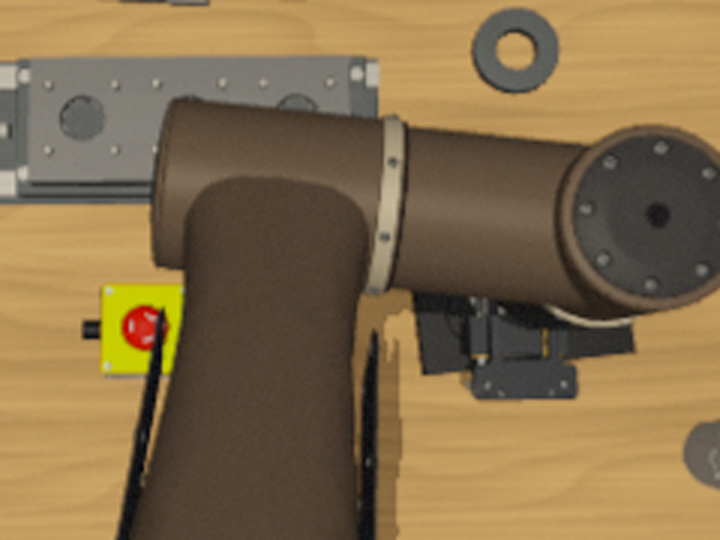

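The pockets are hidden by the arm, but the tray's lower corners show at (422,373) and (634,352). That is about 8 px lower than before, so the tray has been knocked. I back off and measure again.

```bash
python3 -m pendant '[[[0,0,-1,0,0,0,-0.2],[0,0,-1,0,0,0,-0.2],[-1,0,0,0,0,0,-0.2],[-1,0,0,0,0,0,-0.2],[-1,0,0,0,0,0,-0.2],[-1,0,0,0,0,0,-0.2],[-1,0,0,0,0,0,-0.2],[-1,0,0,0,0,0,-0.2]]]' |grep -E "tcp"
python3 -m pendant '[[[-1,0,0,0,0,0,-0.2],[-1,0,0,0,0,0,-0.2],[-1,0,0,0,0,0,-0.2],[-1,0,0,0,0,0,-0.2],[-1,0,0,0,0,0,-0.2],[-1,0,0,0,0,0,-0.2],[0,0,0,0,0,0,-0.2],[0,0,0,0,0,0,-0.2]]]' |grep -E "tcp|grip"
cat > t2.py <<'E'
from h import *
import sys
c=cap('top'); P=cloud(c); V=c['frame'].min(2); Z=P[...,2]
m=(V>125)&(Z>.022)&(Z<.045)&(P[...,1]<-.19)&(P[...,1]>-.43)&(P[...,0]>.4)
for b,s,ce in blobs(m,150):
    e=circ(b); print("cap",np.round(e[1],1),onz(c,e[0],.032)[0].round(4))
cv2.imwrite(sys.argv[1],cv2.resize(c['frame'][140:280,310:450],None,fx=4,fy=4,interpolation=cv2.INTER_CUBIC))
E
python3 tray.py; python3 t2.py pics/t3.png
```

```text
tcp_pos: [0.4878, -0.131, 0.1622]
tcp_pos: [0.4876, -0.0114, 0.1618]
gripper_width: 0.0548
gripper_force: 20.0
((0.5123279690742493, -0.28145623207092285), (0.18520162999629974, 0.18861807882785797), 5.359969615936279)
[[ 0.576  -0.2431  0.026 ]]
[[ 0.5838 -0.3315  0.026 ]]
[[ 0.4864 -0.2527  0.026 ]]
[[ 0.496  -0.3421  0.026 ]]
45 45 [ 0.5529 -0.2324]
45 -45 [ 0.5613 -0.3221]
-45 45 [ 0.4633 -0.2409]
-45 -45 [ 0.4717 -0.3305]
cap [19.6 20.3] [ 0.5606 -0.3209  0.032 ]
cap [19.5 19.8] [ 0.5527 -0.2335  0.032 ]
```

View pics/t3.png

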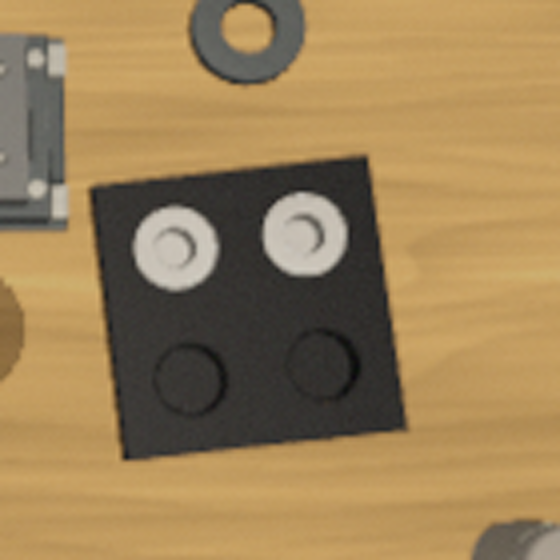

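The caps sit flat at (175,248) and (305,234), and the two lower pockets are empty. The tray has shifted about 24 mm. I place the third cap at the new spot.

```bash
python3 -m pendant '[[[0.958,0.101,0,0,0,0,-0.2],[0.958,0.101,0,0,0,0,-0.2],[0.958,0.101,0,0,0,0,-0.2],[0.958,0.101,0,0,0,0,-0.2],[0.958,0.101,0,0,0,0,-0.2],[0.958,0.101,0,0,0,0,-0.2],[0.958,0.101,0,0,0,0,-0.2],[0.958,0.101,0,0,0,0,-0.2]]]' |grep -E "tcp"
python3 -m pendant '[[[0.958,0.101,0,0,0,0,-0.2],[0.958,0.101,0,0,0,0,-0.2],[0.958,0.101,0,0,0,0,-0.2],[0.958,0.101,0,0,0,0,-0.2],[0,0,0,0,0,0,-0.2],[0,0,0.6,0,0,0,-0.2],[0,0,1,0,0,0,-0.2],[0,0,1,0,0,0,-0.2]]]' |grep -E "tcp"
python3 -m pendant '[[[0,0,0.8,0,0,0,-0.2],[0,0,0.5,0,0,0,-0.2],[0,0,0.4,0,0,0,-0.2],[0,0,0.3,0,0,0,-0.2],[0,0,0.2,0,0,0,-0.2],[0,0,0,0,0,0,-0.2],[0,0,0,0,0,0,-0.2],[0,0,0,0,0,0,-0.2]]]' |grep -E "tcp|contact|grip"
```

```text
tcp_pos: [0.4707, -0.1667, 0.161]
tcp_pos: [0.4629, -0.2414, 0.1078]
tcp_pos: [0.4634, -0.2418, 0.0652]
contact_force: [0.0, -0.1, -0.3]
gripper_width: 0.0545
gripper_force: 20.0
```

```bash
python3 -m pendant '[[[0,0,0.2,0,0,0,-0.2],[0,0,0.2,0,0,0,-0.2],[0,0,0.2,0,0,0,-0.2],[0,0,0.1,0,0,0,-0.2],[0,0,0.1,0,0,0,-0.2],[0,0,0,0,0,0,-0.2],[0,0,0,0,0,0,-0.2],[0,0,0,0,0,0,-0.2]]]' |grep -E "tcp|contact|grip"
python3 -m pendant '[[[0,0,0,0,0,0,0.5],[0,0,0,0,0,0,0.5],[0,0,0,0,0,0,0.5],[0,0,-0.3,0,0,0,0.5],[0,0,-1,0,0,0,0.5],[0,0,-1,0,0,0,1],[0,0,-1,0,0,0,1],[0,0,-1,0,0,0,1]]]' |grep -E "tcp|contact|grip"
python3 -m pendant '[[[0,0,-1,0,0,0,1],[-0.91,0.055,0,0,0,0,1],[-0.91,0.055,0,0,0,0,1],[-0.91,0.055,0,0,0,0,1],[-0.91,0.055,0,0,0,0,1],[-0.91,0.055,0,0,0,0,1],[-0.91,0.055,0,0,0,0,1],[-0.91,0.055,0,0,0,0,1]]]' |grep -E "tcp"
python3 -m pendant '[[[-0.91,0.055,0,0,0,0,1],[-0.91,0.055,0,0,0,0,1],[-0.91,0.055,0,0,0,0,1],[-0.91,0.055,0,0,0,0,1],[-0.91,0.055,0,0,0,0,1],[-0.91,0.055,0,0,0,0,1],[-0.91,0.055,0,0,0,0,1],[-0.91,0.055,0,0,0,0,1]]]' |grep -E "tcp"
python3 -m pendant '[[[-0.91,0.055,0,0,0,0,1],[-0.91,0.055,0,0,0,0,1],[-0.91,0.055,0,0,0,0,1],[-0.91,0.055,0,0,0,0,1],[-0.91,0.055,0,0,0,0,1],[-0.91,0.055,0,0,0,0,1],[-0.91,0.055,0,0,0,0,1],[-0.91,0.055,0,0,0,0,1]]]' |grep -E "tcp"
python3 t2.py pics/t4.png
python3 -m pendant '[[[-0.91,0.055,0,0,0,0,1],[-0.91,0.055,0,0,0,0,1],[-0.91,0.055,0,0,0,0,1],[-0.91,0.055,0,0,0,0,1],[-0.91,0.055,0,0,0,0,1],[0,0,0.5,0,0,0,1],[0,0,0.5,0,0,0,1],[0,0,0,0,0,0,1]]]' |grep -E "tcp|cont|grip"
```

```text
tcp_pos: [0.4629, -0.2418, 0.0489]
contact_force: [-1.6, 1.0, 4.0]
gripper_width: 0.0551
gripper_force: 20.0
tcp_pos: [0.4631, -0.2418, 0.136]
contact_force: [0.3, 0.3, -0.1]
gripper_width: 0.0837
gripper_force: 0.0
tcp_pos: [0.4552, -0.1137, 0.1552]
tcp_pos: [0.4463, 0.032, 0.1552]
tcp_pos: [0.4374, 0.1777, 0.1552]
cap [19.3 20.1] [ 0.5604 -0.3207  0.032 ]
cap [19.5 19.7] [ 0.5527 -0.2336  0.032 ]
cap [19.7 20.3] [ 0.4624 -0.2421  0.032 ]
tcp_pos: [0.4308, 0.2667, 0.1328]
contact_force: [-0.4, 0.2, 0.3]
gripper_width: 0.0877
gripper_force: 0.0
```

```bash
python3 -m pendant '[[[-0.07,-0.12,0.5,0,0,0,1],[0,0,1,0,0,0,1],[0,0,0.9,0,0,0,1],[0,0,0.6,0,0,0,1],[0,0,0.4,0,0,0,1],[0,0,0,0,0,0,1],[0,0,0,0,0,0,1],[0,0,0,0,0,0,1]]]' 12|grep -E "tcp|cont|grip"
```

```text
tcp_pos: [0.4347, 0.2696, 0.0675]
contact_force: [0.3, 0.4, 0.5]
gripper_width: 0.0875
gripper_force: 0.0
```

```bash
python3 -m pendant '[[[0.06,0.06,0.25,0,0,0,1],[0,0,0.13,0,0,0,1],[0,0,0,0,0,0,1],[0,0,0,0,0,0,0.3],[0,0,0,0,0,0,0.3],[0,0,0,0,0,0,0.3],[0,0,0,0,0,0,0.3],[0,0,0,0,0,0,0.3]]]' 12|grep -E "tcp|cont|grip"
python3 -m pendant '[[[0,0,0,0,0,0,0.3],[0,0,0,0,0,0,0.3],[0,0,0,0,0,0,0.3],[0,0,0,0,0,0,0.3],[0,0,0,0,0,0,0.3],[0,0,0,0,0,0,0.3],[0,0,0,0,0,0,0.3],[0,0,0,0,0,0,0.3]]]' 20|grep -E "tcp|cont|grip"
```

```text
tcp_pos: [0.4332, 0.2681, 0.0592]
contact_force: [0.2, -0.6, 0.3]
gripper_width: 0.0692
gripper_force: 12.0
tcp_pos: [0.4332, 0.2681, 0.0592]
contact_force: [-0.5, 0.6, 1.9]
gripper_width: 0.0692
gripper_force: 20.0
```

```bash
python3 -m pendant '[[[0,0,-0.1,0,0,0,0.3],[0,0,-0.3,0,0,0,0.3],[0,0,-1,0,0,0,0.3],[0,0,-1,0,0,0,0.3],[0,0,-1.0,0,0,0,0.3],[0,0,-0.5,0,0,0,0.3],[0.675,-0.867,0,0,0,0,0.3],[0.675,-0.867,0,0,0,0,0.3]]]' |grep -E "tcp|cont|grip"
python3 -m pendant '[[[0.675,-0.867,0,0,0,0,0.3],[0.675,-0.867,0,0,0,0,0.3],[0.675,-0.867,0,0,0,0,0.3],[0.675,-0.867,0,0,0,0,0.3],[0.675,-0.867,0,0,0,0,0.3],[0.675,-0.867,0,0,0,0,0.3],[0.675,-0.867,0,0,0,0,0.3],[0.675,-0.867,0,0,0,0,0.3]]]' |grep -E "tcp|cont|grip"
python3 -m pendant '[[[0.675,-0.867,0,0,0,0,0.3],[0.675,-0.867,0,0,0,0,0.3],[0,0,0,0,0,0,0.3],[0,0,0,0,0,0,0.3],[0,0,0,0,0,0,0.3],[0,0,0,0,0,0,0.3],[0,0,0,0,0,0,0.3],[0,0,0,0,0,0,0.3]]]' |grep -E "tcp|cont|grip"
cat > st.py <<'E'
from h import *
import sys
c=cap('top'); cl=cloud(c); Z=cl[...,2]; V=c['frame'].min(2)
m=np.zeros((420,560),bool); m[228:270,148:190]=V[228:270,148:190]>150
for b,s,ce in blobs(m,200):
    e=circ(b); z=np.median(Z[b]); print("stack",np.round(e[1],1),onz(c,e[0],z)[0].round(4),z.round(4))
if len(sys.argv)>1: cv2.imwrite(sys.argv[1],cv2.resize(c['frame'][125:275,140:340],None,fx=4,fy=4,interpolation=cv2.INTER_CUBIC))
E
python3 st.py pics/b1.png
```

```text
tcp_pos: [0.468, 0.2411, 0.1377]
contact_force: [0.1, 0.5, -1.4]
gripper_width: 0.0689
gripper_force: 20.0
tcp_pos: [0.6069, 0.1324, 0.1367]
contact_force: [0.4, 0.6, -1.0]
gripper_width: 0.0691
gripper_force: 20.0
tcp_pos: [0.6411, 0.1066, 0.1374]
contact_force: [0.0, 0.5, -0.8]
gripper_width: 0.0687
gripper_force: 20.0
stack [25.3 26.9] [0.4323 0.2693 0.0356] 0.0356
```

View pics/b1.png

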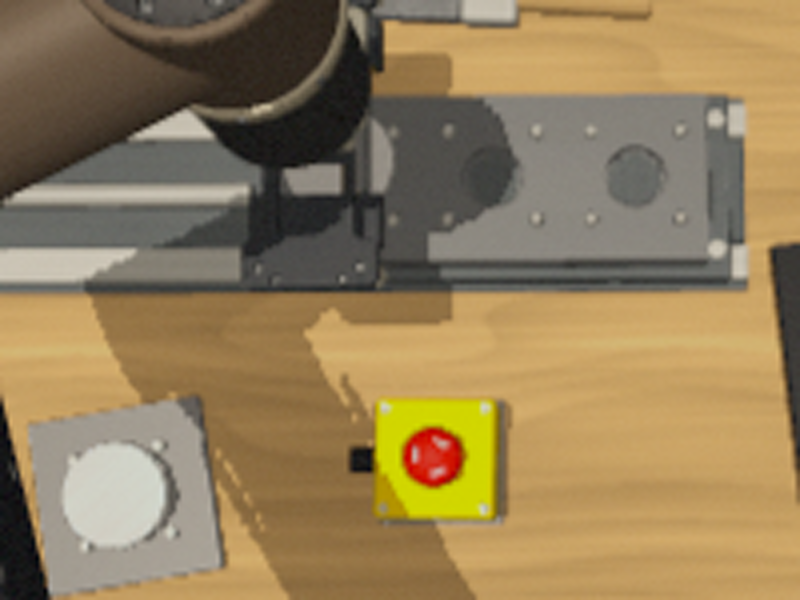

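The picture shows the blank held over the cavity at left (375,170), the rest of the stack in place at (118,495), and pins visible round the other cavities. I measure the pin centres to refine.

```bash
cat > pins.py <<'E'
from h import *
c=cap('top')
def mean(n=6): return np.mean([cap('top')['frame'].astype(float) for _ in range(n)],0)
g=mean().min(2).astype(np.float32)
bg=cv2.medianBlur(g.astype(np.uint8),9).astype(np.float32); d=g-bg
for y0 in (.1060,.0114,-.0840):
    pts=[]
    for dx in(-.0295,.0295):
        for dy in(-.0295,.0295):
            # project nominal via search near: linear inverse from ray grid
            E=c['extrinsics'];p=E[:3,:3]@np.array([.6395+dx,y0+dy,.077])+E[:3,3]
            s=np.array([p[0],-p[1]])/-p[2]; s*=1+c['k1']*(s@s); K=c['camera_matrix']; u,v=K[0,0]*s[0]+K[0,2],K[1,1]*s[1]+K[1,2]
            ui,vi=int(round(u)),int(round(v)); w=np.clip(d[vi-3:vi+4,ui-3:ui+4]-8,0,None)
            if w.sum()<40: pts.append(None);continue
            gy,gx=np.mgrid[vi-3:vi+4,ui-3:ui+4]; q=onz(c,[(w*gx).sum()/w.sum(),(w*gy).sum()/w.sum()],.077)[0]
            pts.append((q[:2]-[dx,dy]).round(4).tolist())
    print(y0,pts)
E
python3 pins.py
```

```text
0.106 [[0.6393, 0.1054], None, [0.6377, 0.1117], None]
0.0114 [[0.6399, 0.0109], [0.6397, 0.0101], [0.6396, 0.0101], [0.6402, 0.0093]]
-0.084 [[0.6383, -0.0842], [0.6387, -0.0842], [0.6384, -0.0849], [0.6389, -0.0849]]
```

```bash
python3 -m pendant '[[[0.05,0,0.4,0,0,0,0.3],[0,0,0.6,0,0,0,0.3],[0,0,0.6,0,0,0,0.3],[0,0,0.3,0,0,0,0.3],[0,0,0.15,0,0,0,0.3],[0,0,0.05,0,0,0,0.3],[0,0,0,0,0,0,0.3],[0,0,0,0,0,0,0.3]]]' |grep -E "tcp|cont|grip"
```

```text
tcp_pos: [0.6416, 0.1053, 0.0956]
contact_force: [0.6, -0.1, -0.6]
gripper_width: 0.0691
gripper_force: 20.0
```

```bash
python3 -m pendant '[[[0,0,0.08,0,0,0,0.3],[0,0,0.08,0,0,0,0.3],[0,0,0.03,0,0,0,0.3],[0,0,0,0,0,0,0.3],[0,0,0,0,0,0,0.3],[0,0,0,0,0,0,0.3],[0,0,0,0,0,0,0.3],[0,0,0,0,0,0,0.3]]]' |grep -E "tcp|cont|grip"
python3 -m pendant '[[[0,0,0,0,0,0,1],[0,0,0,0,0,0,1],[0,0,0,0,0,0,1],[0,0,-0.3,0,0,0,1],[0,0,-1,0,0,0,1],[0,0,-1,0,0,0,1],[-0.68,0.867,0,0,0,0,1],[-0.68,0.867,0,0,0,0,1]]]' |grep -E "tcp|cont|grip"
python3 -m pendant '[[[-0.68,0.867,0,0,0,0,1],[-0.68,0.867,0,0,0,0,1],[-0.68,0.867,0,0,0,0,1],[-0.68,0.867,0,0,0,0,1],[-0.68,0.867,0,0,0,0,1],[-0.68,0.867,0,0,0,0,1],[-0.68,0.867,0,0,0,0,1],[0,0,0,0,0,0,1]]]' |grep -E "tcp|cont|grip"
cat > bl.py <<'E'
from h import *
c=cap('top'); P=cloud(c); Z=P[...,2]; V=c['frame'].min(2)
m=np.zeros((420,560),bool); m[150:188,205:325]=V[150:188,205:325]>138
m=cv2.morphologyEx(m.astype(np.uint8),cv2.MORPH_OPEN,np.ones((5,5)))
for b,s,ce in blobs(m,150):
    e=circ(b); z=Z[b]; A=np.c_[P[b][:,:2]-P[b][:,:2].mean(0),np.ones(b.sum())]; k=np.linalg.lstsq(A,z,rcond=None)[0]
    print("blank",np.round(e[1],1),onz(c,e[0],.074)[0].round(4),np.median(z).round(4),"slope",k[:2].round(3))
E
python3 bl.py; python3 st.py pics/b2.png
```

```text
tcp_pos: [0.6413, 0.1052, 0.0914]
contact_force: [-0.4, -0.6, -0.1]
gripper_width: 0.0686
gripper_force: 20.0
tcp_pos: [0.6069, 0.1325, 0.1386]
contact_force: [0.2, 0.1, -0.2]
gripper_width: 0.0876
gripper_force: 0.0
tcp_pos: [0.4839, 0.2287, 0.1382]
contact_force: [-0.2, 0.2, -1.0]
gripper_width: 0.0872
gripper_force: 0.0
blank [24.7 25.2] [0.6411 0.1045 0.074 ] 0.0739 slope [-1.693 -1.091]
```

View pics/b2.png

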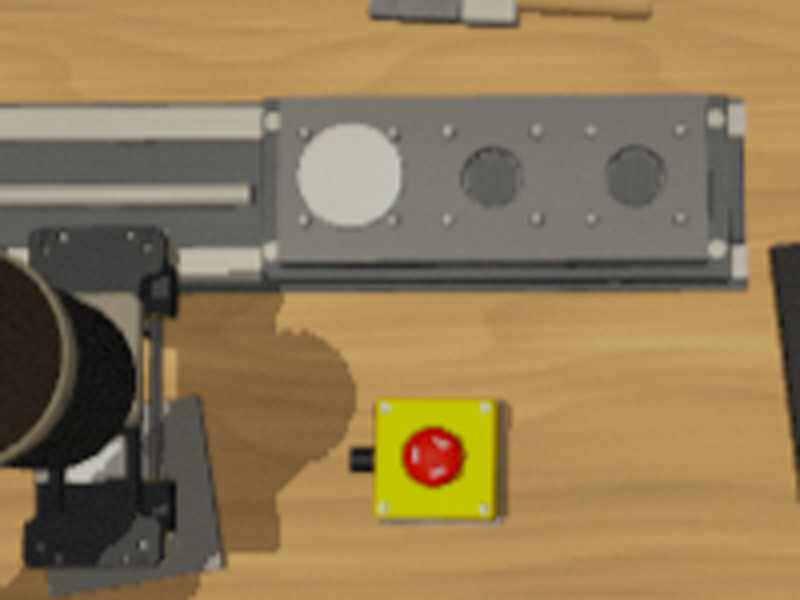

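The first blank lies between its four pins at (350,175). Now the second blank.

```bash
python3 -m pendant '[[[-0.66,0.85,0,0,0,0,1],[-0.66,0.85,0,0,0,0,1],[-0.67,0.84,0.5,0,0,0,1],[0,0,0.9,0,0,0,1],[0,0,1,0,0,0,1],[0,0,0.9,0,0,0,1],[0,0,0.5,0,0,0,1],[0,0,0,0,0,0,1]]]' 12|grep -E "tcp|cont|grip"
python3 -m pendant '[[[0,0,0,0,0,0,1],[0,0,0,0,0,0,1],[0,0,0,0,0,0,1],[0,0,0,0,0,0,1],[0,0,0,0,0,0,1],[0,0,0,0,0,0,1],[0,0,0,0,0,0,1],[0,0,0,0,0,0,1]]]' |grep -E "tcp"
```

```text
tcp_pos: [0.4343, 0.2663, 0.0602]
contact_force: [0.2, 0.1, -0.7]
gripper_width: 0.0879
gripper_force: 0.0
tcp_pos: [0.4343, 0.2673, 0.0614]
```

```bash
python3 -m pendant '[[[-0.06,0.05,0.25,0,0,0,1],[0,0,0.14,0,0,0,1],[0,0,0,0,0,0,1],[0,0,0,0,0,0,1],[0,0,0,0,0,0,1],[0,0,0,0,0,0,1],[0,0,0,0,0,0,1],[0,0,0,0,0,0,1]]]' 12|grep -E "tcp|cont|grip"
python3 -c "
from plant import r
print(r.get_state()['tcp_pos'])"
```

```text
tcp_pos: [0.4334, 0.2684, 0.0536]
contact_force: [0.5, 0.1, 0.2]
gripper_width: 0.0878
gripper_force: 0.0
[0.43336121 0.2684449  0.05364135]
```

```bash
python3 -m pendant '[[[0,0,0,0,0,0,0.3],[0,0,0,0,0,0,0.3],[0,0,0,0,0,0,0.3],[0,0,0,0,0,0,0.3],[0,0,0,0,0,0,0.3],[0,0,0,0,0,0,0.3],[0,0,0,0,0,0,0.3],[0,0,0,0,0,0,0.3]]]' 20|grep -E "tcp|cont|grip"
python3 -m pendant '[[[0,0,-0.1,0,0,0,0.3],[0,0,-0.3,0,0,0,0.3],[0,0,-1,0,0,0,0.3],[0,0,-1,0,0,0,0.3],[0,0,-1,0,0,0,0.3],[0,0,-0.8,0,0,0,0.3],[0.92,-0.74,0,0,0,0,0.3],[0.92,-0.74,0,0,0,0,0.3]]]' |grep -E "tcp|cont|grip"
python3 -m pendant '[[[0.92,-0.74,0,0,0,0,0.3],[0.92,-0.74,0,0,0,0,0.3],[0.92,-0.74,0,0,0,0,0.3],[0.92,-0.74,0,0,0,0,0.3],[0.92,-0.74,0,0,0,0,0.3],[0.92,-0.74,0,0,0,0,0.3],[0.92,-0.74,0,0,0,0,0.3],[0.92,-0.74,0,0,0,0,0.3]]]' |grep -E "tcp"
python3 -m pendant '[[[0.92,-0.74,0,0,0,0,0.3],[0.92,-0.74,0,0,0,0,0.3],[0.92,-0.74,0,0,0,0,0.3],[0.92,-0.74,0,0,0,0,0.3],[0,0,0,0,0,0,0.3],[0,0,0,0,0,0,0.3],[0,0,0,0,0,0,0.3],[0,0,0,0,0,0,0.3]]]' |grep -E "tcp|cont|grip"
python3 st.py
```

```text
tcp_pos: [0.4333, 0.2685, 0.0536]
contact_force: [-0.1, -0.0, 0.0]
gripper_width: 0.0688
gripper_force: 20.0
tcp_pos: [0.4634, 0.2319, 0.1389]
contact_force: [-0.2, 0.8, -0.9]
gripper_width: 0.0686
gripper_force: 20.0
tcp_pos: [0.582, 0.0837, 0.138]
tcp_pos: [0.6403, 0.0116, 0.1378]
contact_force: [0.1, 0.7, -0.4]
gripper_width: 0.0692
gripper_force: 20.0
```

```bash
python3 -m pendant '[[[0.03,0,0.4,0,0,0,0.3],[0,0,0.6,0,0,0,0.3],[0,0,0.6,0,0,0,0.3],[0,0,0.3,0,0,0,0.3],[0,0,0.15,0,0,0,0.3],[0,0,0.05,0,0,0,0.3],[0,0,0,0,0,0,0.3],[0,0,0,0,0,0,0.3]]]' |grep -E "tcp|cont|grip"
python3 - <<'E'
from h import *
c=cap('top'); Z=cloud(c)[...,2]; print(np.round(Z[240:258:3,158:180:3],3))
E
```

```text
tcp_pos: [0.641, 0.0104, 0.096]
contact_force: [-0.1, -0.3, -0.5]
gripper_width: 0.0689
gripper_force: 20.0
[[0.654 0.654 0.653 0.652 0.647 0.643 0.636 0.63 ]
 [0.658 0.658 0.654 0.653 0.65  0.646 0.643 0.634]
 [0.661 0.659 0.659 0.657 0.654 0.651 0.646 0.638]
 [0.664 0.664 0.663 0.66  0.656 0.655 0.649 0.644]
 [0.669 0.667 0.666 0.662 0.662 0.659 0.654 0.647]
 [0.67  0.671 0.67  0.667 0.665 0.664 0.657 0.652]]
```

Arm hides the stack; no contact between the pins, so I lower, release and go back toward the stack.

```bash
python3 -m pendant '[[[0,0,0.08,0,0,0,0.3],[0,0,0.08,0,0,0,0.3],[0,0,0.03,0,0,0,0.3],[0,0,0,0,0,0,0.3],[0,0,0,0,0,0,0.3],[0,0,0,0,0,0,0.3],[0,0,0,0,0,0,0.3],[0,0,0,0,0,0,0.3]]]' |grep -E "tcp|cont|grip"
python3 -m pendant '[[[0,0,0,0,0,0,1],[0,0,0,0,0,0,1],[0,0,0,0,0,0,1],[0,0,-0.3,0,0,0,1],[0,0,-1,0,0,0,1],[0,0,-1,0,0,0,1],[-0.9,0.74,0,0,0,0,1],[-0.9,0.74,0,0,0,0,1]]]' |grep -E "tcp|cont|grip"
python3 -m pendant '[[[-0.9,0.74,0,0,0,0,1],[-0.9,0.74,0,0,0,0,1],[-0.9,0.74,0,0,0,0,1],[-0.9,0.74,0,0,0,0,1],[-0.9,0.74,0,0,0,0,1],[-0.9,0.74,0,0,0,0,1],[-0.9,0.74,0,0,0,0,1],[0,0,0,0,0,0,1]]]' |grep -E "tcp|cont|grip"
python3 bl.py; python3 st.py; python3 tray.py | head -1
```

```text
tcp_pos: [0.6407, 0.0104, 0.0918]
contact_force: [-0.2, -0.1, -0.4]
gripper_width: 0.0689
gripper_force: 20.0
tcp_pos: [0.6114, 0.0465, 0.1389]
contact_force: [0.5, 0.1, -0.4]
gripper_width: 0.0873
gripper_force: 0.0
tcp_pos: [0.5064, 0.1739, 0.1385]
contact_force: [-0.3, -0.4, 0.5]
gripper_width: 0.0876
gripper_force: 0.0
blank [24.7 25.3] [0.6412 0.1045 0.074 ] 0.0739 slope [-2.024 -1.298]
blank [24.7 25.6] [0.6402 0.0106 0.074 ] 0.0737 slope [-2.376 -0.559]
((0.5122817754745483, -0.28098711371421814), (0.18524307012557983, 0.18958152830600739), 5.396303176879883)
```

```bash
python3 -m pendant '[[[-0.94,0.73,0,0,0,0,1],[-0.94,0.73,0,0,0,0,1],[-0.95,0.73,0,0,0,0,1],[-0.95,0.73,0,0,0,0,1],[-0.95,0.73,0,0,0,0,1],[0,0,0.5,0,0,0,1],[0,0,1,0,0,0,1],[0,0,0.9,0,0,0,1]]]' 12|grep -E "tcp|cont|grip"
python3 -m pendant '[[[0,0,0.8,0,0,0,1],[0,0,0.6,0,0,0,1],[0,0,0.35,0,0,0,1],[0,0,0,0,0,0,1],[0,0,0,0,0,0,1],[0,0,0,0,0,0,1],[0,0,0,0,0,0,1],[0,0,0,0,0,0,1]]]' |grep -E "tcp|cont"
python3 - <<'E'
from h import *
c=cap('scene');cv2.imwrite('pics/s2.png',cv2.resize(c['frame'][190:290,290:430],None,fx=5,fy=5,interpolation=cv2.INTER_CUBIC))
E
```

```text
tcp_pos: [0.4349, 0.2664, 0.0891]
contact_force: [-0.5, -0.1, 0.3]
gripper_width: 0.0876
gripper_force: 0.0
tcp_pos: [0.4345, 0.2671, 0.0553]
contact_force: [-1.1, 0.1, 0.5]
```

View pics/s2.png

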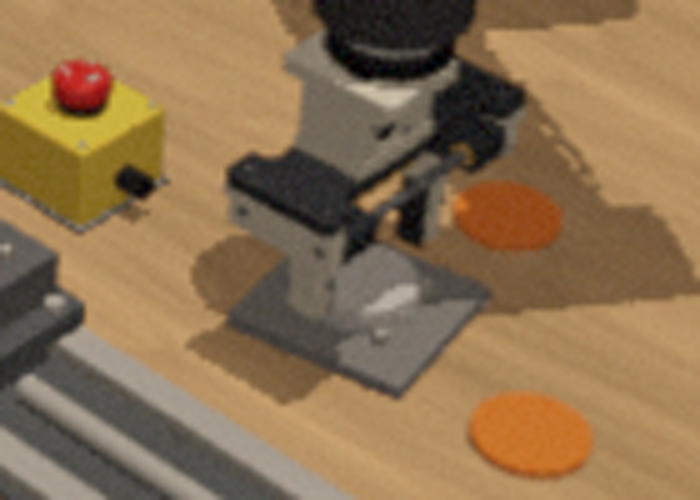

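The fingers straddle the remaining low stack at (375,290), and both orange discs are clear. I go down and grip the third.

```bash
python3 -m pendant '[[[-0.06,0.05,0.25,0,0,0,1],[0,0,0.13,0,0,0,1],[0,0,0,0,0,0,1],[0,0,0,0,0,0,1],[0,0,0,0,0,0,0.3],[0,0,0,0,0,0,0.3],[0,0,0,0,0,0,0.3],[0,0,0,0,0,0,0.3]]]' 20|grep -E "tcp|cont|grip"
python3 -m pendant '[[[0,0,0,0,0,0,0.3],[0,0,0,0,0,0,0.3],[0,0,0,0,0,0,0.3],[0,0,0,0,0,0,0.3],[0,0,0,0,0,0,0.3],[0,0,0,0,0,0,0.3],[0,0,0,0,0,0,0.3],[0,0,0,0,0,0,0.3]]]' |grep -E "tcp|cont|grip"
```

```text
tcp_pos: [0.4334, 0.2681, 0.0473]
contact_force: [-0.6, 1.3, 0.4]
gripper_width: 0.0687
gripper_force: 20.0
tcp_pos: [0.4334, 0.2681, 0.0472]
contact_force: [0.1, -0.3, 1.0]
gripper_width: 0.069
gripper_force: 20.0
```

```bash
python3 -m pendant '[[[0,0,-0.1,0,0,0,0.3],[0,0,-0.3,0,0,0,0.3],[0,0,-1,0,0,0,0.3],[0,0,-1,0,0,0,0.3],[0,0,-1,0,0,0,0.3],[0,0,-1,0,0,0,0.3],[0.978,-0.572,0,0,0,0,0.3],[0.978,-0.572,0,0,0,0,0.3]]]' |grep -E "tcp|cont|grip"
python3 -m pendant '[[[0.978,-0.572,0,0,0,0,0.3],[0.978,-0.572,0,0,0,0,0.3],[0.978,-0.572,0,0,0,0,0.3],[0.978,-0.572,0,0,0,0,0.3],[0.978,-0.572,0,0,0,0,0.3],[0.978,-0.572,0,0,0,0,0.3],[0.978,-0.572,0,0,0,0,0.3],[0.978,-0.572,0,0,0,0,0.3]]]' |grep -E "tcp"
python3 -m pendant '[[[0.978,-0.572,0,0,0,0,0.3],[0.978,-0.572,0,0,0,0,0.3],[0.978,-0.572,0,0,0,0,0.3],[0.978,-0.572,0,0,0,0,0.3],[0.978,-0.572,0,0,0,0,0.3],[0.978,-0.572,0,0,0,0,0.3],[0.978,-0.572,0,0,0,0,0.3],[0.978,-0.572,0,0,0,0,0.3]]]' |grep -E "tcp"
python3 -m pendant '[[[0,0,0,0,0,0,0.3],[0,0,0,0,0,0,0.3],[0,0,0,0,0,0,0.3],[0,0,0,0,0,0,0.3],[0,0,0,0,0,0,0.3],[0,0,0,0,0,0,0.3],[0,0,0,0,0,0,0.3],[0,0,0,0,0,0,0.3]]]' |grep -E "tcp|cont|grip"
python3 st.py
```

```text
tcp_pos: [0.4566, 0.2292, 0.1365]
contact_force: [0.3, -0.3, -1.1]
gripper_width: 0.0691
gripper_force: 20.0
tcp_pos: [0.5481, 0.0716, 0.1355]
tcp_pos: [0.6397, -0.0848, 0.1354]
tcp_pos: [0.6394, -0.0838, 0.1352]
contact_force: [0.5, 0.3, -1.0]
gripper_width: 0.0691
gripper_force: 20.0
```

```bash
python3 -m pendant '[[[0,0,0.4,0,0,0,0.3],[0,0,0.6,0,0,0,0.3],[0,0,0.5,0,0,0,0.3],[0,0,0.3,0,0,0,0.3],[0,0,0.15,0,0,0,0.3],[0,0,0.05,0,0,0,0.3],[0,0,0,0,0,0,0.3],[0,0,0,0,0,0,0.3]]]' |grep -E "tcp|cont|grip"
python3 -m pendant '[[[0,0,0.08,0,0,0,0.3],[0,0,0.08,0,0,0,0.3],[0,0,0.03,0,0,0,0.3],[0,0,0,0,0,0,0.3],[0,0,0,0,0,0,0.3],[0,0,0,0,0,0,0.3],[0,0,0,0,0,0,0.3],[0,0,0,0,0,0,0.3]]]' |grep -E "tcp|cont|grip"
```

```text
tcp_pos: [0.6398, -0.0839, 0.0956]
contact_force: [-0.6, 0.0, -0.4]
gripper_width: 0.0688
gripper_force: 20.0
tcp_pos: [0.6395, -0.0839, 0.0913]
contact_force: [0.2, -0.7, -0.8]
gripper_width: 0.0689
gripper_force: 20.0
```

```bash
python3 -m pendant '[[[0,0,0,0,0,0,1],[0,0,0,0,0,0,1],[0,0,0,0,0,0,1],[0,0,-0.3,0,0,0,1],[0,0,-1,0,0,0,1],[0,0,-1,0,0,0,1],[0,0,-1,0,0,0,1],[1,0,-1,0,0,0,1]]]' |grep -E "tcp|cont|grip"
python3 -m pendant '[[[1,0,0,0,0,0,1],[1,0,0,0,0,0,1],[1,0,0,0,0,0,1],[1,0,0,0,0,0,1],[1,0,0,0,0,0,1],[1,0,0,0,0,0,1],[1,0,0,0,0,0,1],[1,0,0,0,0,0,1]]]' |grep -E "time|tcp|cont|grip"
python3 bl.py; python3 st.py pics/b3.png
```

```text
tcp_pos: [0.6398, -0.1027, 0.1789]
contact_force: [0.6, -0.5, 0.3]
gripper_width: 0.0876
gripper_force: 0.0
time_s: 70.3
tcp_pos: [0.6396, -0.2648, 0.1779]
contact_force: [-0.4, -0.7, -0.7]
gripper_width: 0.088
gripper_force: 0.0
blank [25.7 26.4] [0.6408 0.1043 0.074 ] 0.0737 slope [-2.149 -1.353]
stack [40.  47.9] [0.4307 0.2652 0.0138] 0.0138
```

View pics/b3.png

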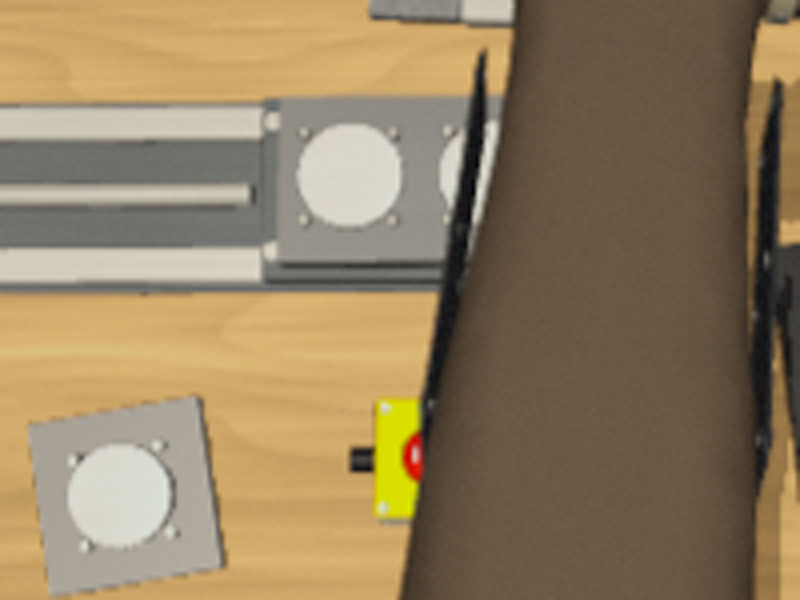

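Two blanks and the two spare ones on the pallet at (120,495) look right. I go to the stop and check the third cavity from there.

```bash
python3 -m pendant '[[[-0.98,0.582,0,0,0,0,1],[-0.98,0.582,0,0,0,0,1],[-0.98,0.582,0,0,0,0,1],[-0.98,0.582,0,0,0,0,1],[-0.98,0.582,0,0,0,0,1],[-0.98,0.582,0,0,0,0,1],[-0.98,0.582,0,0,0,0,1],[-0.98,0.582,0,0,0,0,1]]]' |grep -E "tcp"
python3 -m pendant '[[[-0.98,0.582,0,0,0,0,1],[-0.98,0.582,0,0,0,0,1],[-0.98,0.582,0,0,0,0,1],[-0.98,0.582,0,0,0,0,1],[-0.98,0.582,0,0,0,0,1],[-0.98,0.582,0,0,0,0,1],[-0.98,0.582,0,0,0,0,1],[-0.98,0.582,0,0,0,0,1]]]' |grep -E "tcp"
python3 -m pendant '[[[0,0,0.6,0,0,0,1],[0,0,0.6,0,0,0,1],[0,0,0.6,0,0,0,1],[0,0,0,0,0,0,1],[0,0,0,0,0,0,1],[0,0,0,0,0,0,1],[0,0,0,0,0,0,1],[0,0,0,0,0,0,1]]]' |grep -E "tcp|cont"
python3 bl.py; python3 t2.py pics/x.png
python3 - <<'E'
from h import *
c=cap('top'); cv2.imwrite('pics/b4.png',cv2.resize(c['frame'][110:290,140:420],None,fx=2.8,fy=2.8,interpolation=cv2.INTER_CUBIC))
P=cloud(c); print("stack z",np.median(P[244:254,164:174,2]))
E
```

```text
tcp_pos: [0.5459, -0.106, 0.1778]
tcp_pos: [0.4525, 0.0506, 0.1779]
tcp_pos: [0.4534, 0.0496, 0.1418]
contact_force: [0.5, 0.3, -0.4]
blank [25.4 25.7] [ 0.6391 -0.0845  0.074 ] 0.0737 slope [-2.865  0.515]
blank [24.6 25.5] [0.6413 0.1043 0.074 ] 0.074 slope [-1.124 -0.724]
blank [24.8 25.7] [0.6402 0.0106 0.074 ] 0.0738 slope [ 0.003 -0.002]
cap [19.5 20.1] [ 0.5604 -0.321   0.032 ]
cap [19.5 19.7] [ 0.5527 -0.2336  0.032 ]
cap [19.8 20.4] [ 0.4624 -0.2421  0.032 ]
stack z 0.5415936672827641
```

View pics/b4.png

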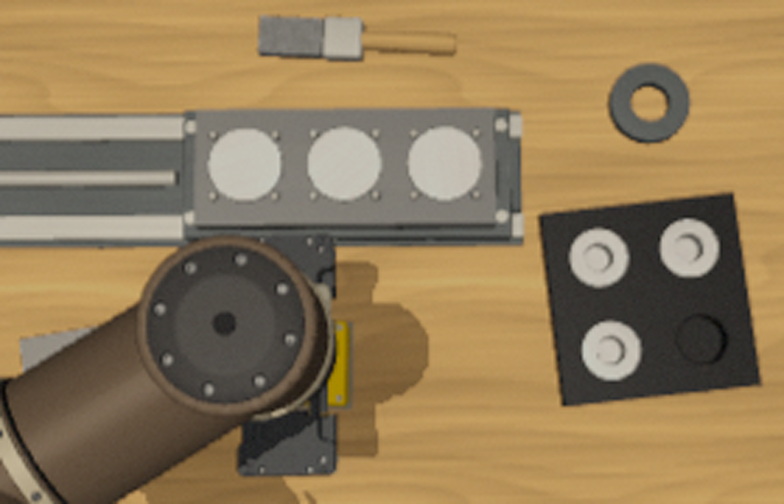

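Three blanks lie between their pins at (245,163), (344,163) and (445,163), and three caps sit in the tray at (598,258), (689,248) and (611,350). Now I twist the stop.

```bash
python3 -m pendant '[[[0,0,0.6,0,0,0,1],[0,0,0.8,0,0,0,1],[0,0,0.6,0,0,0,1],[0,0,0.4,0,0,0,1],[0,0,0.15,0,0,0,1],[0,0,0,0,0,0,1],[0,0,0,0,0,0,1],[0,0,0,0,0,0,1]]]' |grep -E "tcp|cont"
python3 -m pendant '[[[0,0,0,0,0,0,-0.4],[0,0,0,0,0,0,-0.4],[0,0,0,0,0,0,-0.4],[0,0,0,0,0,0,-0.4],[0,0,0,0,0,0,-0.4],[0,0,0,0,0,0,-0.4],[0,0,0,0,0,0,-0.4],[0,0,0,0,0,0,-0.4]]]' 15 |grep -E "tcp|cont|grip"
```

```text
tcp_pos: [0.4535, 0.0497, 0.0909]
contact_force: [-0.3, -1.0, 0.0]
tcp_pos: [0.4536, 0.0496, 0.0905]
contact_force: [3.3, -0.8, -1.1]
gripper_width: 0.0391
gripper_force: 15.0
```

```bash
python3 -m pendant '[[[0,0,0,0,0,0.5,-0.4],[0,0,0,0,0,0.8,-0.4],[0,0,0,0,0,1,-0.4],[0,0,0,0,0,1,-0.4],[0,0,0,0,0,1,-0.4],[0,0,0,0,0,1,-0.4],[0,0,0,0,0,1,-0.4],[0,0,0,0,0,1,-0.4]]]' |grep -E "tcp|eef|cont|grip"
python3 -m pendant '[[[0,0,0,0,0,1,-0.4],[0,0,0,0,0,1,-0.4],[0,0,0,0,0,0.5,-0.4],[0,0,0,0,0,0,-0.4],[0,0,0,0,0,0,-0.4],[0,0,0,0,0,0,-0.4],[0,0,0,0,0,0,-0.4],[0,0,0,0,0,0,-0.4]]]' |grep -E "eef|cont|grip"
python3 -m pendant '[[[0,0,0,0,0,0,1],[0,0,0,0,0,0,1],[0,0,0,0,0,0,1],[0,0,0,0,0,0,1],[0,0,0,0,0,0,1],[0,0,0,0,0,0,1],[0,0,0,0,0,0,1],[0,0,0,0,0,0,1]]]' |grep -E "eef|cont|grip"
```

```text
tcp_pos: [0.454, 0.0496, 0.0909]
eef_rot: [-179.9, 0.0, -119.3]
contact_force: [1.5, -2.1, 3.4]
gripper_width: 0.0393
gripper_force: 15.0
eef_rot: [-179.9, 0.1, -129.1]
contact_force: [4.2, -3.8, 3.9]
gripper_width: 0.0391
gripper_force: 15.0
eef_rot: [180.0, 0.0, -129.2]
contact_force: [-0.3, 0.8, 0.3]
gripper_width: 0.0877
gripper_force: 0.0
```

```bash
python3 -m pendant '[[[0,0,-0.5,0,0,0,1],[0,0,-1,0,0,0,1],[0,0,-1,0,0,0,1],[0,0,-1,0,0,0,1],[0,0,-1,0,0,0,1],[0,0,-1,0,0,0,1],[-1,0,0,0,0,0,1],[-1,0,0,0,0,0,1]]]' |grep -E "tcp|cont"
python3 -m pendant '[[[-1,0,0,0,0,0,1],[-1,0,0,0,0,0,1],[-1,0,0,0,0,0,1],[-1,0,0,0,0,0,1],[-1,0,0,0,0,0,1],[-1,0,0,0,0,0,1],[-1,0,0,0,0,0,1],[-1,0,0,0,0,0,1]]]' |grep -E "time|tcp|cont"
python3 - <<'E'
from h import *
c=cap('top');P=cloud(c); hsv=cv2.cvtColor(c['frame'],cv2.COLOR_BGR2HSV);H,S,V=cv2.split(hsv)
m=((H<6)|(H>174))&(S>150)&(V>80);m[:225]=0;m[255:]=0;m[:,:235]=0
print(m.sum(),np.median(P[m][:,2])); 
s=cap('scene'); cv2.imwrite('pics/f1.png',np.hstack([c['frame'][110:310,130:430],cv2.resize(s['frame'][170:290,190:400],(350,200))]))
E
```

```text
tcp_pos: [0.4793, 0.0815, 0.2015]
contact_force: [-0.3, -0.6, -0.5]
time_s: 78.55
tcp_pos: [0.5801, 0.2063, 0.1985]
contact_force: [0.6, -0.6, -0.1]
130 0.09433481445591718
```

View pics/f1.png

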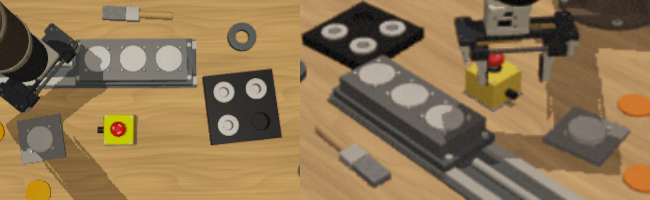

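The head is back at 94.3 mm, its starting height, so it is up. Everything is in place: the blanks at (97,58), (132,58) and (168,58), the caps in the tray and the spares on the pallet. Handing in.

```bash
python3 -c "
from plant import r
print(r.close_job())"
```

```text
the job is handed in; nothing more can be done
None
```

The job is handed in at about 79 s: the stop was latched first, all three caps are in the tray and a blank lies over each cavity, and the stop has been twisted back up; the hand-in returned no verdict.

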